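# Ice down the sample vials

### The job

Get the samples on ice: first stand every vial upright, fully down in a well of the white block in the dark steel chill tray. Then, with the scoop and never pinching the ice in the fingers, move all the ice from the grey pan into the open trough of the chill tray, leaving none elsewhere, and finally stand the scoop back on its white mat. Do not disturb the glass flask.

Things in the scene. Friction and masses are not known exactly. Their poses are not given: they have to be found in the camera images.
- pan: Grey open ice pan, fixed to the bench: outside 280 (its x) x 116 (its y) x 55 mm high, walls and floor 5 mm thick, so inside 270 x 106 mm with the floor 5 mm above the bench. Origin: centre of the underside. It holds the ice at the start and may stand to the left or the right of the robot.
- cooler: Dark steel chill tray, fixed: outside 240 (its x) x 180 (its y) x 50 mm high, walls and floor 5 mm. A white block with three round wells fills its near end, x = -115 to -55 mm in its frame, top 47 mm above the bench. The rest, x = -55 to +115 mm by y = -85 to +85 mm, is the open ice trough. Origin: centre of the underside.
- well0 (a point): Centre of the mouth of a well of the white block in the chill tray, 47 mm above the bench. Wells are 47 mm across and 35 mm deep (their floor is 12 mm above the bench), 53 mm apart along the tray's y. This one is at -y.
- well1 (a point): Centre of the mouth of a well of the white block in the chill tray, 47 mm above the bench. Wells are 47 mm across and 35 mm deep (their floor is 12 mm above the bench), 53 mm apart along the tray's y. This one is in the middle.
- well2 (a point): Centre of the mouth of a well of the white block in the chill tray, 47 mm above the bench. Wells are 47 mm across and 35 mm deep (their floor is 12 mm above the bench), 53 mm apart along the tray's y. This one is at +y.
- trough (a point): Centre of the floor of the chill tray's open ice trough, 5 mm above the bench.
- mat: White flat mat fixed on the bench, 140 (its x) x 120 (its y) x 4 mm, where the scoop stands. Origin: centre of the underside.
- scoop: Loose steel scoop on its floor, 0.16 kg. Origin: centre of the floor's underside. Mouth faces +x; floor 84 mm long (x), 92 wide and 3 thick, lip at x = 42 mm. Back wall 45 mm high; side walls 40 then 25 mm high, from x = -42 to 12 mm, toed in to 78 mm apart at the back. Pale grey handle behind it, 16 (y) x 22 mm (x), near upright, 18 to 133 mm above the underside; pinch it across y.
- scoop_grip (a point): Point on the axis of the scoop's handle to grip, at (-55.5, 0, 105) mm in the scoop's frame; axes as the scoop's.
- scoop_lip (a point): Middle of the scoop's front lip, on the underside, at (42, 0, 0) mm in the scoop's frame.
- vial0: Loose sample vial, 40 mm in diameter and 80 mm tall with a flat bottom: amber glass for 60 mm, then a white screw cap 37 mm in diameter and 20 mm high; about 0.12 kg, weighted at the bottom. Origin: centre of the underside; z along its axis, up when it stands. Two or three vials are present.
- vial1: Loose sample vial, 40 mm in diameter and 80 mm tall with a flat bottom: amber glass for 60 mm, then a white screw cap 37 mm in diameter and 20 mm high; about 0.12 kg, weighted at the bottom. Origin: centre of the underside; z along its axis, up when it stands. Two or three vials are present.
- vial2: Loose sample vial, 40 mm in diameter and 80 mm tall with a flat bottom: amber glass for 60 mm, then a white screw cap 37 mm in diameter and 20 mm high; about 0.12 kg, weighted at the bottom. Origin: centre of the underside; z along its axis, up when it stands. Two or three vials are present.
- ice0: Loose lump of ice: a 30 mm cube with all edges cut off by 7.5 mm, slippery, 22 g. Origin: its centre. Seven to nine lumps are present, all in the pan at the start.
- ice1: Loose lump of ice: a 30 mm cube with all edges cut off by 7.5 mm, slippery, 22 g. Origin: its centre. Seven to nine lumps are present, all in the pan at the start.
- ice2: Loose lump of ice: a 30 mm cube with all edges cut off by 7.5 mm, slippery, 22 g. Origin: its centre. Seven to nine lumps are present, all in the pan at the start.
- ice3: Loose lump of ice: a 30 mm cube with all edges cut off by 7.5 mm, slippery, 22 g. Origin: its centre. Seven to nine lumps are present, all in the pan at the start.
- ice4: Loose lump of ice: a 30 mm cube with all edges cut off by 7.5 mm, slippery, 22 g. Origin: its centre. Seven to nine lumps are present, all in the pan at the start.
- ice5: Loose lump of ice: a 30 mm cube with all edges cut off by 7.5 mm, slippery, 22 g. Origin: its centre. Seven to nine lumps are present, all in the pan at the start.
- ice6: Loose lump of ice: a 30 mm cube with all edges cut off by 7.5 mm, slippery, 22 g. Origin: its centre. Seven to nine lumps are present, all in the pan at the start.
- ice7: Loose lump of ice: a 30 mm cube with all edges cut off by 7.5 mm, slippery, 22 g. Origin: its centre. Seven to nine lumps are present, all in the pan at the start.
- ice8: Loose lump of ice: a 30 mm cube with all edges cut off by 7.5 mm, slippery, 22 g. Origin: its centre. Seven to nine lumps are present, all in the pan at the start.
- flask: Conical glass flask, 84 mm across the foot and 125 mm tall, a bystander on the bench. Origin: centre of the underside.
Things that resemble listed ones, but are neither listed nor needed, are in the scene too. Leave any blue, brown or purple look-alike of the vial2 alone.

How it is judged (in metres and radians):
On the way, in this order (a step that is already met when the one before it is completed fails the run):
1. every vial stands upright, fully down in a well of the chill tray, released (z of vial0 in the frame of cooler between 0.005 and 0.018 m and angle between each of vial0, vial1, vial2's own z axis and vertical below 0.12 rad and (horizontal distance between vial0 and well0 below 0.009 m or horizontal distance between vial0 and well1 below 0.009 m or horizontal distance between vial0 and well2 below 0.009 m) and z of vial1 in the frame of cooler between 0.005 and 0.018 m and (horizontal distance between vial1 and well0 below 0.009 m or horizontal distance between vial1 and well1 below 0.009 m or horizontal distance between vial1 and well2 below 0.009 m) and z of vial2 in the frame of cooler between 0.005 and 0.018 m and (horizontal distance between vial2 and well0 below 0.009 m or horizontal distance between vial2 and well1 below 0.009 m or horizontal distance between vial2 and well2 below 0.009 m) and contact force between the fingers and vial0 below 0.1 N and contact force between the fingers and vial1 below 0.1 N and contact force between the fingers and vial2 below 0.1 N), for 0.2 s.
2. all the ice lies in the trough of the chill tray (x of ice0 in the frame of cooler between -0.056 and 0.116 m and y of ice0 in the frame of cooler between -0.086 and 0.086 m and z of ice0 in the frame of cooler between 0 and 0.075 m and x of ice1 in the frame of cooler between -0.056 and 0.116 m and y of ice1 in the frame of cooler between -0.086 and 0.086 m and z of ice1 in the frame of cooler between 0 and 0.075 m and x of ice2 in the frame of cooler between -0.056 and 0.116 m and y of ice2 in the frame of cooler between -0.086 and 0.086 m and z of ice2 in the frame of cooler between 0 and 0.075 m and x of ice3 in the frame of cooler between -0.056 and 0.116 m and y of ice3 in the frame of cooler between -0.086 and 0.086 m and z of ice3 in the frame of cooler between 0 and 0.075 m and x of ice4 in the frame of cooler between -0.056 and 0.116 m and y of ice4 in the frame of cooler between -0.086 and 0.086 m and z of ice4 in the frame of cooler between 0 and 0.075 m and x of ice5 in the frame of cooler between -0.056 and 0.116 m and y of ice5 in the frame of cooler between -0.086 and 0.086 m and z of ice5 in the frame of cooler between 0 and 0.075 m and x of ice6 in the frame of cooler between -0.056 and 0.116 m and y of ice6 in the frame of cooler between -0.086 and 0.086 m and z of ice6 in the frame of cooler between 0 and 0.075 m and x of ice7 in the frame of cooler between -0.056 and 0.116 m and y of ice7 in the frame of cooler between -0.086 and 0.086 m and z of ice7 in the frame of cooler between 0 and 0.075 m and x of ice8 in the frame of cooler between -0.056 and 0.116 m and y of ice8 in the frame of cooler between -0.086 and 0.086 m and z of ice8 in the frame of cooler between 0 and 0.075 m), for 0.3 s.
At the end, for the whole second after the job is handed in: Every vial stands in a well (within 9 mm of its centre, 6 mm of its floor, tilt < 0.12 rad); every ice lump is in the trough, centre < 75 mm above the bench; the scoop stands on the mat (centre within 50 mm in x, 45 mm in y of the mat's, tilt < 0.1 rad); all at rest (all of step 2 and z of vial0 in the frame of cooler between 0.005 and 0.018 m and angle between each of vial0, vial1, vial2's own z axis and vertical below 0.12 rad and (horizontal distance between vial0 and well0 below 0.009 m or horizontal distance between vial0 and well1 below 0.009 m or horizontal distance between vial0 and well2 below 0.009 m) and z of vial1 in the frame of cooler between 0.005 and 0.018 m and (horizontal distance between vial1 and well0 below 0.009 m or horizontal distance between vial1 and well1 below 0.009 m or horizontal distance between vial1 and well2 below 0.009 m) and z of vial2 in the frame of cooler between 0.005 and 0.018 m and (horizontal distance between vial2 and well0 below 0.009 m or horizontal distance between vial2 and well1 below 0.009 m or horizontal distance between vial2 and well2 below 0.009 m) and x of scoop in the frame of mat between -0.05 and 0.05 m and y of scoop in the frame of mat between -0.045 and 0.045 m and z of scoop in the frame of mat between -0.005 and 0.012 m and angle between scoop's own z axis and vertical below 0.1 rad and linear speed of each of vial0, vial1, vial2, ice0, ice1, ice2, ice3, ice4, ice5, ice6, ice7, ice8, scoop below 0.02 m/s); the robot touches nothing.
It fails at once if ice squeezed or pushed hard by the fingers (over 6 N) (contact force between the fingers and ice0 above 6 N or contact force between the fingers and ice1 above 6 N or contact force between the fingers and ice2 above 6 N or contact force between the fingers and ice3 above 6 N or contact force between the fingers and ice4 above 6 N or contact force between the fingers and ice5 above 6 N or contact force between the fingers and ice6 above 6 N or contact force between the fingers and ice7 above 6 N or contact force between the fingers and ice8 above 6 N).
It fails at once if the glass flask moved over 30 mm or tipped (distance of flask from where it was at the start of the episode above 0.03 m or angle between flask's own z axis and vertical above 0.35 rad).
Of vial0, vial1, vial2 only 2 to 3 are there at a start; the rules pass over those that are not, and their reading is None.
Of ice0, ice1, ice2, ice3, ice4, ice5, ice6, ice7, ice8 only 7 to 9 are there at a start; the rules pass over those that are not, and their reading is None.
At some moment in a run one of vial0, vial1, vial2 may be knocked a few centimetres aside while the robot is not near it.
It also fails if it takes over 210 s, if anything falls off the work surface, if the arm or the gripper's body presses on something with over 40 N, if the wrist force passes 120 N, or if a joint passes its speed limit or range.

### The arm

A 6-joint arm with a two-finger parallel gripper is mounted at the origin on the work surface. World frame = base frame: x ahead of the robot, y to its left, z up, the work surface at z = 0. Lengths are in mm, angles in rad, forces in N, time in s.
With the tool pointing down it reaches from about 300 to 850 mm from the base axis. Payload 5.4 kg.
Tool frame: the origin (TCP) lies midway between the tips of the shut fingers; the grasp point (between the pads) lies 19 mm behind it; z points along the fingers, y is the line along which they close (so a half turn about z gives the same grasp; the last joint's range is limited). The gripper opens to 85 mm and grips with 20 to 120 N. Pads are 22 mm wide; open, the fingers measure 114 mm over their backs; the gripper's body (76 mm by 85 mm) begins 54 mm behind the grasp point. The pads swing forward as they close: fully open they stand 13 mm farther back than shut.
Start: joints at [-1.397, 0.158, 1.597, -0, 1.386, -0.21], TCP at [215.282, -533.16, 231.299] pointing down, gripper open.
Joint ranges: [-2.91, 2.91], [-0.94, 2.29], [0.18, 2.7], [-1.29, 4.43], [0.17, 2.64], [-3, 3]. Speed limits (rad/s): [2.57, 2.57, 3.14, 3.14, 3.14, 3.14].

### API

Orientations are given as a 3x3 rotation matrix whose columns are the frame's x, y, z axes.
In Python, from cell import read_state, get_image, get_calibration, job_done gives the robot as it stands. The module is installed in compiled form; this text tells all that it offers.
- The arm moves only by the tool apply_moves, never from a script. Its argument "increments" is a list that holds one entry, the list of rows, each a list of 4 numbers: the shift along the tool's x, y, z in mm, then the turn about the tool's z in rad. In form: [[[tx, ty, tz, yaw], ...]]. A call has 1 to 20 rows; each row is the pose to reach, as a shift and turn from the pose commanded when the call began, along the tool's axes at that moment; what a row does not reach only later rows make up. A row lasts 1/12 s, in which the tool goes at most 41.7 mm and 7.16 degrees, less where a joint would pass 70% of its speed; a pose out of reach is approached as far as the arm can. A call with a gripper value outside its range is refused whole. "grip" is the finger opening in mm, from 0 to 85.4, set as the call begins (left out, the last holds). The fingers move at their own pace and stop on an object; "squeeze" is the grip in N (left out, the last holds). Time passes only in rows, so rows that repeat a pose let the fingers close. It gives the time, the measured TCP pose, the force, the opening and the grip force at its end, in the units of the state.
- read_state(): the state, without advancing time (a new reading comes with each control period).
- get_image(name): name is "scene" or "top" or "wrist"; returns (picture, depth): 480x640x3 uint8, red, green, blue; 480x640 float32, mm along the optical axis (not along the pixel's ray), 0 where there is no reading.
- get_calibration(name): a dict with "fx", "fy", "cx", "cy" (pixels), "rvec" (rotation vector, rad) and "tvec" (3), from world to camera coordinates, as OpenCV has them; the wrist camera has in their place "T_tool_cam" (4x4, takes a point from camera to tool coordinates, whose origin is the TCP and whose axes are the flange's). Camera axes: x right, y down, z forward; pixel columns grow to the right and rows downward; lengths in mm; the calibration is good to about 2 mm. A picture is of the moment at which its call begins: read the wrist's pose just before it. get_calibration takes no time and is no camera call.
- job_done(): hands the job in; it is judged then, once.
The state is a dict: "t": time; "joints": joint angles; "joint_velocities": joint speeds; "joint_torque": joint torques, N m; "tool_pos": TCP position; "ee_rot": TCP orientation; "force": force on the tool from outside, world axes, zero at the start; "wrist_torque": the same for the moment, N m; "gripper_width": finger opening in mm; "gripper_force": force on a finger pad.
Only numpy, scipy, OpenCV 4.12 (cv2) and the standard library are available. Lean on these libraries where they do the work, as an engineer would, in place of code of your own. Each camera call takes 0.05 s, during which the arm holds its last target. There are 200 camera calls.

## Working session

There is one attempt and no reset: what is moved stays moved. The work goes in short steps, Python scripts to look and compute and a tool call to move; the robot and the scene stay as the last step left them, time stands still between calls to the robot, and variables do not carry over. Pictures are saved under pics/ and viewed, at most 16 in all, crops included, and the job is handed in when it is done.

Besides the shell and the picture viewer there is one more tool, called after ">>>" by a JSON object that holds its "fn" and its "kwargs", one argument or row to a line. apply_moves: Moves the arm, as the interface text tells. Its arguments: {"type":"object","properties":{"increments":{"type":"array"},"grip":{"type":"number"},"squeeze":{"type":"number"}},"required":["increments"]}

```bash
mkdir -p pics
cat > h.py <<'E'
import numpy as np, cv2
from cell import read_state, get_image, get_calibration, job_done
def snap(cam, name=None):
    s=read_state(); im,d=get_image(cam)
    if name: cv2.imwrite('pics/'+name+'.png', im[:,:,::-1])
    np.savez('pics/'+(name or cam)+'.npz',im=im,d=d,tp=s['tool_pos'],R=s['ee_rot'])
    return im,d,s
def cloud(cam,d,s=None):
    c=get_calibration(cam); v,u=np.mgrid[0:480,0:640]
    P=np.dstack([(u-c['cx'])/c['fx']*d,(v-c['cy'])/c['fy']*d,d]).astype(float)
    if cam=='wrist':
        T=np.array(c['T_tool_cam']); R=np.array(s['ee_rot']).reshape(3,3)
        P=P@T[:3,:3].T+T[:3,3]; W=P@R.T+np.array(s['tool_pos'])
    else:
        R=cv2.Rodrigues(np.array(c['rvec'],float))[0]; W=(P-np.array(c['tvec'],float).ravel())@R
    W[d<=0]=np.nan
    return W
E
python3 - <<'E'
from h import *
for n in('top','scene'):
    im,d,s=snap(n,n+'0')
s=read_state();print(s)
c=get_calibration('top');print(c); print(get_calibration('wrist'))
E
```

```text
{'t': 0.1, 'joints': array([-1.39706665e+00,  1.59015645e-01,  1.59812130e+00, -9.94291396e-06,
        1.38622210e+00, -2.10083405e-01]), 'joint_velocities': array([ 0.00079358, -0.00323306, -0.00117045,  0.00111243,  0.000163  ,
       -0.00010136]), 'joint_torque': array([-1.81139301e-03, -3.96992397e+01, -3.32335782e+01, -4.01596299e-04,
        4.29477674e-03,  3.68436315e-05]), 'tool_pos': array([ 215.20206556, -532.61108366,  230.3912201 ]), 'ee_rot': array([[ 9.27242907e-01,  3.74460268e-01, -3.14959216e-04],
       [ 3.74460229e-01, -9.27241347e-01,  1.73810689e-03],
       [ 3.58808766e-04, -1.72958699e-03, -9.99998440e-01]]), 'force': array([0.19314526, 0.13426364, 0.43274558]), 'wrist_torque': array([0.09365809, 0.00054825, 0.03840889]), 'gripper_force': 0.0, 'gripper_width': 85.23800114453823}
{'fx': 572.7913846453716, 'fy': 572.7913846453716, 'cx': 321.7017998542624, 'cy': 243.3279623378505, 'rvec': array([ 2.1248096 , -2.16283276,  0.1688408 ]), 'tvec': array([  -4.06163447,  605.93384398, 1313.78162496])}
{'fx': 357.66566883305416, 'fy': 357.66566883305416, 'cx': 325.5889158758156, 'cy': 238.7102705742976, 'T_tool_cam': array([[ 1.10792796e-03, -9.47865166e-01, -3.18669733e-01,
         8.26600993e+01],
       [ 9.99999282e-01,  1.19591068e-03, -8.04435071e-05,
        -1.52056139e-02],
       [ 4.57350137e-04, -3.18669415e-01,  9.47865811e-01,
        -1.42778835e+02],
       [ 0.00000000e+00,  0.00000000e+00,  0.00000000e+00,
         1.00000000e+00]])}
```

View pics/top0.png

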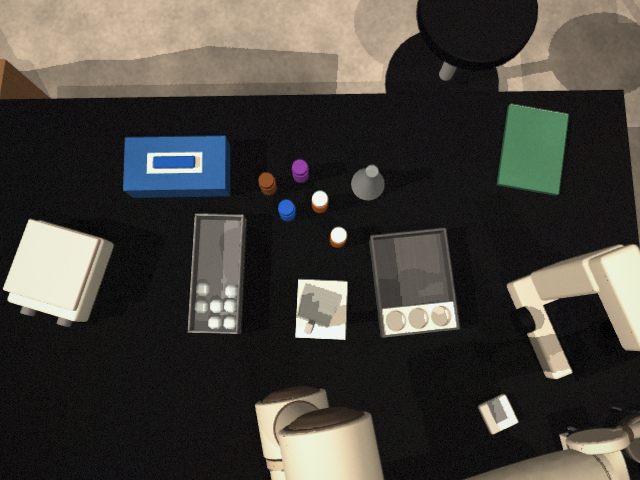

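View pics/scene0.png

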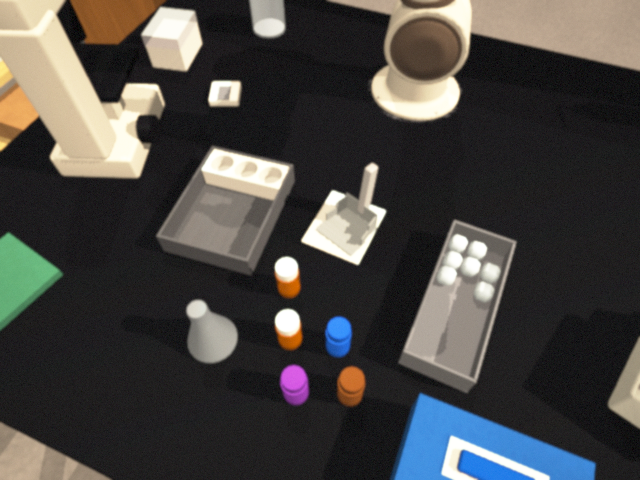

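The top picture shows two upright vials with amber bodies and white caps at (338,237) and (320,201). The blue (287,210), brown (267,183) and purple (300,170) ones are look-alikes, since their caps aren't white. The pan is at (216,273), the chill tray at (414,283), the scoop on its mat at (321,309), the flask at (368,183), and about 7 ice lumps are at the pan's near end. Next I'll confirm this in a crop and measure.

Run:
```python
from h import *
z=np.load('pics/top0.npz'); im,d=z['im'],z['d']; W=cloud('top',d)
crop=im[150:345,180:470]; cv2.imwrite('pics/crop0.png',cv2.resize(crop[:,:,::-1],(800,538),interpolation=cv2.INTER_CUBIC))
def rect(name,u0,u1,v0,v1,z0,z1):
    m=np.zeros(d.shape,bool); m[v0:v1,u0:u1]=1; m&=(W[...,2]>z0)&(W[...,2]<z1)
    p=W[m]; r=cv2.minAreaRect(p[:,:2].astype(np.float32)); print(name,len(p),np.round(p.mean(0),1),[np.round(x,1) for x in r], cv2.boxPoints(r).round(0).tolist())
print('bench z',np.nanmedian(W[360:400,180:240,2]))
rect('pan',180,252,205,340,48,62)
rect('cooler',362,468,220,345,44,58)
rect('mat',285,355,270,345,1.5,7)
rect('scoop',285,355,270,345,10,60)
rect('handle',285,355,270,345,60,150)
rect('vA',325,352,222,252,70,95); rect('vB',308,331,186,216,70,95)
rect('flaskfoot',345,390,160,202,5,40)
rect('flasktop',345,390,160,202,105,140)
for n,(u,v) in dict(blue=(287,210),br=(267,183),pur=(300,170)).items(): print(n,W[v-5,u].round(0))
# ice
m=np.zeros(d.shape,bool); m[270:332,194:242]=1
m&=(W[...,2]>12)&(W[...,2]<46)
for (u,v) in [(203,289),(231,291),(201,307),(217,306),(231,306),(214,323),(229,323)]: print(W[v,u].round(0))
# wells: dark circles
w=W[320,395],W[318,418],W[316,441]; print(np.round(w,1))
```

```text
bench z -0.5033083806999312
pan 791 [541.8 236.7  54. ] [array([540.2, 235.3]), array([117.8, 280.4]), np.float64(87.6)] [[398.0, 182.0], [678.0, 171.0], [683.0, 288.0], [403.0, 300.0]]
cooler 1518 [ 472.6 -234.4   48.2] [array([ 511. , -230.1]), array([240.4, 181.4]), np.float64(5.1)] [[383.0, -150.0], [399.0, -331.0], [639.0, -310.0], [623.0, -129.0]]
mat 2093 [457.7 -11.    4. ] [array([458.2,  -6.7]), array([167.5, 177.6]), np.float64(89.0)] [[368.0, -89.0], [546.0, -92.0], [549.0, 75.0], [371.0, 79.0]]
scoop 264 [451.7   0.9  23.4] [array([457. ,  -6.8]), array([120.8, 118.2]), np.float64(10.5)] [[387.0, 40.0], [408.0, -76.0], [527.0, -54.0], [506.0, 62.0]]
handle 98 [409.5  16.4 125.7] [array([409.9,  16.7]), array([15.7, 28.8]), np.float64(70.2)] [[394.0, 14.0], [421.0, 4.0], [426.0, 19.0], [399.0, 29.0]]
vA 198 [620.2 -53.   79.2] [array([620.3, -52.8]), array([32.6, 37.3]), np.float64(88.5)] [[601.0, -69.0], [639.0, -70.0], [639.0, -37.0], [602.0, -36.0]]
vB 195 [706.9 -10.5  79.2] [array([707.7, -10.2]), array([32.9, 36.1]), np.float64(89.1)] [[689.0, -26.0], [726.0, -27.0], [726.0, 6.0], [690.0, 7.0]]
flaskfoot 378 [ 745.2 -124.5   22.6] [array([ 769.4, -129.5]), array([106.9, 103.9]), np.float64(87.9)] [[716.0, -181.0], [819.0, -185.0], [823.0, -78.0], [719.0, -74.0]]
flasktop 158 [ 756.9 -130.1  122.1] [array([ 757.9, -130.7]), array([29.3, 29.5]), np.float64(60.1)] [[738.0, -136.0], [763.0, -151.0], [778.0, -125.0], [752.0, -111.0]]
blue [692.  65.  83.]
br [759. 112.  79.]
pur [790.  33.  76.]
[503. 268.  33.]
[498. 202.  30.]
[461. 272.  34.]
[463. 234.  36.]
[462. 201.  38.]
[423. 241.  33.]
[422. 206.  33.]
[[ 422.9 -187.1    8.4]
 [ 426.5 -241.3   14.4]
 [ 430.5 -298.     6.9]]
```

View pics/crop0.png

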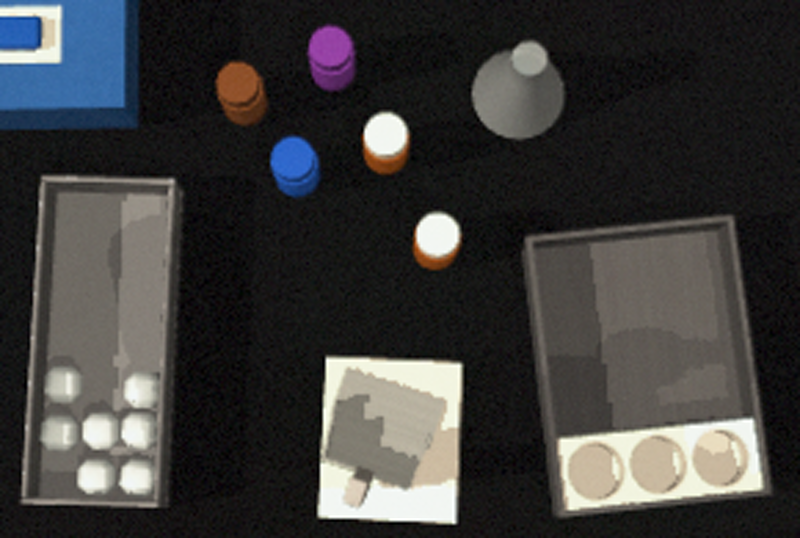

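The crop confirms two white-capped amber vials, seven ice lumps in one layer, and the scoop with its mouth facing up-right in the image (yaw ≈ -20°). I'll turn the tool and go over the wells to look with the wrist camera.

```bash
cat > plan.py <<'E'
# plan.py x y z yawdeg [n]: row from stored commanded pose to target; stores the result (rounded)
import sys,json,os,numpy as np
f='cmd.json'
p=json.load(open(f)) if os.path.exists(f) else [215.282,-533.16,231.299,21.995]
for a in sys.argv[1:]:
    x,y,z,w=[float(v) if v!='_' else None for v in a.split(',')]
    t=[p[i] if v is None else v for i,v in enumerate((x,y,z,w))]
    a0=np.radians(p[3]); X=np.array([np.cos(a0),np.sin(a0)]); Y=np.array([np.sin(a0),-np.cos(a0)])
    d=np.array(t[:2])-p[:2]
    r=[round(d@X*2)/2,round(d@Y*2)/2,round((p[2]-t[2])*2)/2,round(-np.radians(t[3]-p[3]),3)]
    q=p[:2]+X*r[0]+Y*r[1]; p=[q[0],q[1],p[2]-r[2],p[3]-np.degrees(r[3])]
    print('row',r,'len',round(np.hypot(*r[:2]),0),'-> cmd',np.round(p,1).tolist())
json.dump([float(v) for v in p],open(f,'w'))
E
python3 plan.py 420,-230,230,95
```

```text
row [303.5, -204.5, 1.5, np.float64(-1.274)] len 366.0 -> cmd [420.1, -229.9, 229.8, 95.0]
```

>>> {"fn": "apply_moves", "kwargs": {
  "increments": [
    [[303.5,-204.5,1.5,-1.274],[303.5,-204.5,1.5,-1.274],[303.5,-204.5,1.5,-1.274],[303.5,-204.5,1.5,-1.274],[303.5,-204.5,1.5,-1.274],[303.5,-204.5,1.5,-1.274],[303.5,-204.5,1.5,-1.274],[303.5,-204.5,1.5,-1.274],[303.5,-204.5,1.5,-1.274],[303.5,-204.5,1.5,-1.274],[303.5,-204.5,1.5,-1.274],[303.5,-204.5,1.5,-1.274],[303.5,-204.5,1.5,-1.274],[303.5,-204.5,1.5,-1.274],[303.5,-204.5,1.5,-1.274]]
  ],
  "grip": 70,
  "squeeze": 40
}}

```text
t: 1.35
tool_pos: [419.7, -230.7, 229.7]
ee_rot: [[-0.084, 0.996, -0.0], [0.996, 0.084, 0.0], [0.0, -0.0, -1.0]]
force: [0.1, 0.2, -1.2]
gripper_width: 70.2
gripper_force: 0.0
```

Run:
```python
from h import *
im,d,s=snap('wrist','wells'); W=cloud('wrist',d,s); print(s['tool_pos'].round(1),s['ee_rot'].round(3).tolist())
# block top plane region: z 43..52; wells: z<40 enclosed
Z=W[...,2]; print('block z',np.nanmedian(Z[(Z>40)&(Z<55)]))
m=((Z>43)&(Z<49.5)).astype(np.uint8)
white=(im.min(2)>150).astype(np.uint8)
m=m&white
m=cv2.morphologyEx(m,cv2.MORPH_OPEN,np.ones((3,3)))
cs,h=cv2.findContours(m,cv2.RETR_CCOMP,cv2.CHAIN_APPROX_NONE)
for c,hh in zip(cs,h[0]):
    if cv2.contourArea(c)>400:
        P=W[c[:,0,1],c[:,0,0]]; P=P[~np.isnan(P).any(1)]; P=P[(P[:,2]>42)&(P[:,2]<50)]
        # circle fit
        A=np.c_[2*P[:,:2],np.ones(len(P))]; q=np.linalg.lstsq(A,(P[:,:2]**2).sum(1),rcond=None)[0]
        print('hole' if hh[3]>=0 else 'outer',len(P),q[:2].round(1),'R',round(np.sqrt(q[2]+q[0]**2+q[1]**2),1),P[:,:2].min(0).round(0),P[:,:2].max(0).round(0))
```

```text
[ 419.7 -230.7  229.7] [[-0.084, 0.996, -0.0], [0.996, 0.084, 0.0], [0.0, -0.0, -1.0]]
block z 47.6218620485522
outer 474 [ 425.4 -238.6] R 65.6 [ 389. -325.] [ 462. -154.]
hole 130 [ 430.  -291.6] R 23.7 [ 405. -316.] [ 454. -268.]
hole 140 [ 425.3 -238.8] R 23.7 [ 401. -263.] [ 449. -215.]
hole 154 [ 420.7 -186.3] R 23.7 [ 397. -210.] [ 445. -162.]
```

View pics/wells.png

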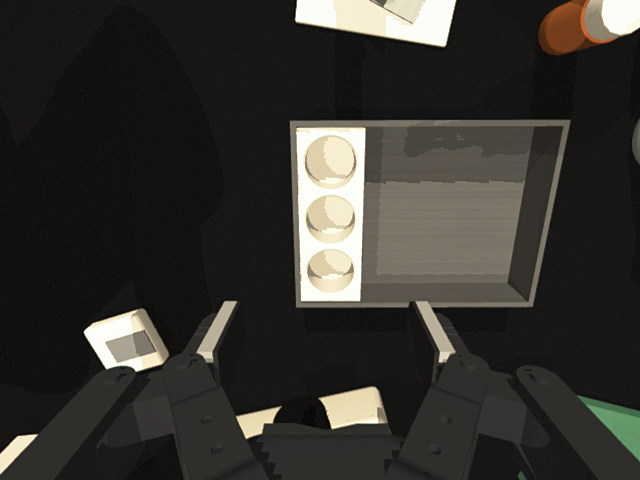

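The three wells are plain at (330,161), (330,218) and (330,270), and their centres fit a 23.7 mm radius. Next I'll go above the vials.

```bash
python3 plan.py 640,-50,230,95
```

```text
row [160.0, 234.5, 0.0, np.float64(-0.0)] len 284.0 -> cmd [639.8, -50.1, 229.8, 95.0]
```

>>> {"fn": "apply_moves", "kwargs": {
  "increments": [
    [[160,234.5,0,0],[160,234.5,0,0],[160,234.5,0,0],[160,234.5,0,0],[160,234.5,0,0],[160,234.5,0,0],[160,234.5,0,0],[160,234.5,0,0],[160,234.5,0,0],[160,234.5,0,0]]
  ]
}}

```text
t: 2.23
tool_pos: [639.4, -50.8, 229.4]
ee_rot: [[-0.086, 0.996, -0.001], [0.996, 0.086, -0.0], [-0.0, -0.001, -1.0]]
force: [-1.0, -0.3, 0.5]
gripper_width: 70.1
gripper_force: 0.0
```

```bash
cat > vials.py <<'E'
from h import *
import sys
im,d,s=snap('wrist','vials'+sys.argv[1]); W=cloud('wrist',d,s); print(s['t'],s['tool_pos'].round(1))
Z=W[...,2]
m=((Z>74)&(Z<86)&(im.min(2)>110)).astype(np.uint8)
n,l,st,ce=cv2.connectedComponentsWithStats(m)
for i in range(1,n):
    if st[i,4]<150: continue
    cs=cv2.findContours((l==i).astype(np.uint8),cv2.RETR_EXTERNAL,cv2.CHAIN_APPROX_NONE)[0]
    c=max(cs,key=len)[:,0]; P=W[c[:,1],c[:,0]]
    (x,y),r=cv2.minEnclosingCircle(P[:,:2].astype(np.float32)); print('px',ce[i].round(0),'c',round(x,1),round(y,1),'r',round(r,1),'z',round(float(np.median(Z[l==i])),1), im[l==i].mean(0).round(0), 'mean',W[l==i].mean(0)[:2].round(1))
E
python3 vials.py 1; python3 plan.py 620,-53,230,95 620,-53,38,95
```

```text
2.2333 [639.4 -50.8 229.4]
px [411. 182.] c 706.9 -12.2 r 18.4 z 80.0 [253. 252. 246.] mean [706.4 -11.7]
px [302. 222.] c 620.2 -54.6 r 18.4 z 79.9 [253. 254. 250.] mean [620.2 -53.7]
px [445. 302.] c 758.6 -122.1 r 16.7 z 79.9 [163. 160. 144.] mean [ 755.4 -117.7]
row [-1.0, -20.0, 0.0, np.float64(-0.0)] len 20.0 -> cmd [620.0, -52.8, 229.8, 95.0]
row [0.0, 0.0, 192.0, np.float64(-0.0)] len 0.0 -> cmd [620.0, -52.8, 37.8, 95.0]
```

>>> {"fn": "apply_moves", "kwargs": {
  "increments": [
    [[-2,-20,0,0],[-2,-20,0,0],[-2,-20,60,0],[-2,-20,100,0],[-2,-20,140,0],[-2,-20,170,0],[-2,-20,185,0],[-2,-20,192,0],[-2,-20,192,0],[-2,-20,192,0],[-2,-20,192,0]]
  ]
}}

```text
t: 3.2
tool_pos: [622.2, -54.8, 40.8]
ee_rot: [[-0.086, 0.996, 0.005], [0.996, 0.086, -0.001], [-0.002, 0.005, -1.0]]
force: [0.6, 0.9, 1.0]
gripper_width: 69.8
gripper_force: 0.0
```

```bash
python3 - <<'E'
import json; p=json.load(open('cmd.json')); p[1]-=0.996; p[0]+=0.087; json.dump(p,open('cmd.json','w')); print(p)
E
python3 plan.py _,_,145,_ 429.9,-290.5,145,_ _,_,51,_
```

```text
[620.0461701048703, -53.817305531886845, 37.79900000000001, 94.98982309966688]
row [0.0, 0.0, -107.0, np.float64(-0.0)] len 0.0 -> cmd [620.0, -53.8, 144.8, 95.0]
row [-219.0, -210.0, 0.0, np.float64(-0.0)] len 303.0 -> cmd [429.9, -290.3, 144.8, 95.0]
row [0.0, 0.0, 94.0, np.float64(-0.0)] len 0.0 -> cmd [429.9, -290.3, 50.8, 95.0]
```

>>> {"fn": "apply_moves", "kwargs": {
  "increments": [
    [[0,0,0,0],[0,0,0,0],[0,0,0,0],[0,0,0,0],[0,0,0,0]]
  ],
  "grip": 0,
  "squeeze": 40
}}

```text
t: 3.62
tool_pos: [621.1, -54.2, 39.6]
ee_rot: [[-0.087, 0.996, 0.002], [0.996, 0.087, -0.001], [-0.001, 0.002, -1.0]]
force: [-2.1, 0.2, 6.2]
gripper_width: 38.6
gripper_force: 39.6
```

>>> {"fn": "apply_moves", "kwargs": {
  "increments": [
    [[0,0,-20,0],[0,0,-50,0],[0,0,-80,0],[0,0,-107,0],[-25,-24,-107,0],[-50,-48,-107,0],[-75,-72,-107,0],[-100,-96,-107,0],[-125,-120,-107,0],[-150,-144,-107,0],[-175,-168,-107,0],[-200,-190,-107,0],[-215,-205,-107,0],[-219,-210,-107,0],[-219,-210,-107,0],[-219,-210,-107,0],[-219,-210,-107,0]]
  ]
}}

```text
t: 5.03
tool_pos: [430.6, -289.2, 144.8]
ee_rot: [[-0.088, 0.996, 0.0], [0.996, 0.088, 0.0], [0.0, 0.0, -1.0]]
force: [-0.2, 0.1, -1.0]
gripper_width: 38.3
gripper_force: 40.7
```

Run:
```python
from h import *
im,d,s=snap('wrist','held1'); print(s['tool_pos'].round(1),s['gripper_width'])
W=cloud('wrist',d,s); Z=W[...,2]
np.save('W.npy',W)
```

```text
[ 430.6 -289.2  144.8] 38.341505650984374
```

View pics/held1.png

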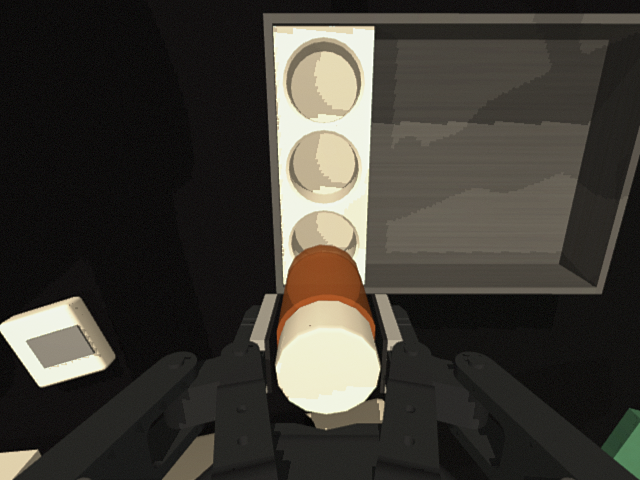

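The vial is held upright, with its cap at (328,357). I'll measure the cap centre and the body to check for tilt.

```bash
cat > held.py <<'E'
from h import *
import sys
z=np.load('pics/%s.npz'%sys.argv[1]); im,d=z['im'],z['d']; W=cloud('wrist',d,dict(ee_rot=z['R'],tool_pos=z['tp'])); Z=W[...,2]
reg=np.zeros(d.shape,bool); reg[280:420,262:395]=1
white=reg&(im.min(2)>170); zt=np.nanpercentile(Z[white],90); print('cap z',zt)
top=(white&(Z>zt-2.5)).astype(np.uint8)
cs=cv2.findContours(top,cv2.RETR_EXTERNAL,cv2.CHAIN_APPROX_NONE)[0]; c=max(cs,key=len)[:,0]; P=W[c[:,1],c[:,0]]
(x,y),r=cv2.minEnclosingCircle(P[:,:2].astype(np.float32)); print('cap',round(x,1),round(y,1),r)
A=W[top>0]; A=A[~np.isnan(A).any(1)]; q=np.linalg.lstsq(np.c_[A[:,:2],np.ones(len(A))],A[:,2],rcond=None)[0]; print('slope',q[:2].round(3))
am=(im[...,0]>90)&(im[...,2]<60)&(np.arange(480)[:,None]>235)
am[:,:262]=0; am[:,395:]=0
for z0 in range(int(zt)-72,int(zt)-20,10):
    p=W[am&(Z>z0)&(Z<z0+10)]
    if len(p)>20:
        # circle of radius 20 least squares
        from scipy.optimize import least_squares
        f=least_squares(lambda c:np.hypot(p[:,0]-c[0],p[:,1]-c[1])-20,[x,y],loss='soft_l1'); print(z0,len(p),f.x.round(1))
print('tcp',z['tp'].round(1))
E
python3 held.py held1
```

```text
cap z 186.3082096129355
cap 431.3 -289.8 18.813709259033203
slope [-0.027 -0.005]
114 414 [ 430.3 -290.2]
124 534 [ 430.6 -290. ]
134 623 [ 430.9 -290. ]
144 739 [ 431.2 -290. ]
154 852 [ 431.4 -290. ]
164 883 [ 431.7 -291. ]
tcp [ 430.6 -289.2  144.8]
```

>>> {"fn": "apply_moves", "kwargs": {
  "increments": [
    [[-1,-0.5,0,0],[-1,-0.5,25,0],[-1,-0.5,45,0],[-1,-0.5,53,0],[-1,-0.5,60,0],[-1,-0.5,68,0],[-1,-0.5,76,0],[-1,-0.5,83,0],[-1,-0.5,89,0],[-1,-0.5,92,0],[-1,-0.5,93,0],[-1,-0.5,93,0]]
  ]
}}

```text
t: 6.08
tool_pos: [429.6, -291.5, 52.0]
ee_rot: [[-0.087, 0.996, 0.0], [0.996, 0.087, -0.0], [-0.0, 0.0, -1.0]]
force: [0.5, -0.5, -1.2]
gripper_width: 38.5
gripper_force: 40.7
```

>>> {"fn": "apply_moves", "kwargs": {
  "increments": [
    [[0,0,0,0],[0,0,0,0],[0,0,0,0],[0,0,-15,0],[0,0,-45,0],[0,0,-80,0],[0,0,-120,0],[0,0,-150,0],[0,0,-150,0]]
  ],
  "grip": 62
}}

```text
t: 6.83
tool_pos: [432.6, -294.6, 210.1]
ee_rot: [[-0.087, 0.996, 0.01], [0.996, 0.087, -0.011], [-0.011, 0.009, -1.0]]
force: [1.1, 0.4, 0.3]
gripper_width: 61.9
gripper_force: 0.0
```

```bash
python3 - <<'E'
import json,numpy as np; p=json.load(open('cmd.json'))
# cmd before lowering: 144.8
a=np.radians(p[3]); X=np.array([np.cos(a),np.sin(a)]);Y=np.array([np.sin(a),-np.cos(a)])
q=np.array(p[:2])-1*X-0.5*Y
p=[*q.tolist(),144.8-93+150,p[3]]; json.dump(p,open('cmd.json','w')); print(p)
E
python3 vials.py 2; python3 plan.py 640,-50,_,_
```

```text
[429.47926609787214, -291.2925781334517, 201.8, 94.98982309966688]
6.8333 [ 432.6 -294.6  210.1]
px [ 12. 457.] c 137.7 -564.9 r 15.2 z 79.5 [217. 198. 172.] mean [ 139.6 -565. ]
row [222.0, 230.5, 0.0, np.float64(-0.0)] len 320.0 -> cmd [639.8, -50.1, 201.8, 95.0]
```

>>> {"fn": "apply_moves", "kwargs": {
  "increments": [
    [[222,230.5,0,0],[222,230.5,0,0],[222,230.5,0,0],[222,230.5,0,0],[222,230.5,0,0],[222,230.5,0,0],[222,230.5,0,0],[222,230.5,0,0],[222,230.5,0,0],[222,230.5,0,0],[222,230.5,0,0]]
  ],
  "grip": 70
}}

```text
t: 7.8
tool_pos: [639.0, -50.3, 200.3]
ee_rot: [[-0.087, 0.996, -0.003], [0.996, 0.087, 0.0], [0.0, -0.003, -1.0]]
force: [0.1, -0.7, 0.4]
gripper_width: 70.2
gripper_force: 0.0
```

```bash
sed -i 's/Z<86/Z<97/' vials.py && python3 vials.py 3
python3 - <<'E'
from h import *
z=np.load('pics/vials2.npz'); im,d=z['im'],z['d']; W=cloud('wrist',d,dict(ee_rot=z['R'],tool_pos=z['tp'])); Z=W[...,2]
m=(Z>86)&(Z<120)&(im.min(2)>150); m[:280]=0; m[:,:262]=0; m[:,400:]=0
print(m.sum(), W[m].mean(0) if m.any() else None, np.nanpercentile(W[m],[2,98],axis=0).round(1) if m.any() else None)
E
```

```text
7.8 [639.  -50.3 200.3]
px [ 12. 108.] c 415.5 20.6 r 9.5 z 82.7 [189. 176. 152.] mean [418.1  19.8]
px [420. 189.] c 707.1 -12.2 r 18.5 z 80.0 [252. 252. 245.] mean [706.3 -11.6]
px [462. 321.] c 760.9 -120.8 r 14.9 z 82.6 [164. 161. 145.] mean [ 758.8 -116.9]
0 None None
```

```bash
python3 - <<'E'
from h import *
im,d,s=snap('top','top1'); W=cloud('top',d); Z=W[...,2]
m=(Z>30)&(Z<140)&(W[...,0]>380)&(W[...,0]<470)&(W[...,1]<-140)&(W[...,1]>-330)
print(np.histogram(Z[m],[30,44,50,60,70,80,86,90,94,98,110,140]))
t=m&(Z>86)&(Z<98); print(t.sum(), W[t].mean(0))
if t.any():
    (c,r)=cv2.minEnclosingCircle(W[t][:,:2].astype(np.float32)); print(c,r)
E
python3 plan.py 707.5,-11.6,_,_ _,_,39,_
```

```text
(array([337, 800, 201,  19,  32,  16,  66, 105,  27,   1,   0]), array([ 30,  44,  50,  60,  70,  80,  86,  90,  94,  98, 110, 140]))
198 [ 429.19545329 -289.39467132   91.15153037]
(428.9814147949219, -289.8495178222656) 18.56199836730957
row [32.5, 71.0, 0.0, np.float64(-0.0)] len 78.0 -> cmd [707.7, -11.5, 201.8, 95.0]
row [0.0, 0.0, 163.0, np.float64(-0.0)] len 0.0 -> cmd [707.7, -11.5, 38.8, 95.0]
```

Vial 1 is fully down: its cap top is at 91 mm, within 2 mm of the well centre. Vial 2 is next.

>>> {"fn": "apply_moves", "kwargs": {
  "increments": [
    [[32.5,71,0,0],[32.5,71,0,0],[32.5,71,0,0],[32.5,71,40,0],[32.5,71,80,0],[32.5,71,115,0],[32.5,71,140,0],[32.5,71,155,0],[32.5,71,163,0],[32.5,71,163,0],[32.5,71,163,0]]
  ]
}}

```text
t: 8.82
tool_pos: [708.8, -12.3, 40.6]
ee_rot: [[-0.086, 0.996, 0.002], [0.996, 0.086, -0.001], [-0.001, 0.002, -1.0]]
force: [0.3, -0.7, 0.5]
gripper_width: 70.2
gripper_force: 0.0
```

>>> {"fn": "apply_moves", "kwargs": {
  "increments": [
    [[0,0,0,0],[0,0,0,0],[0,0,0,0],[0,0,0,0],[0,0,0,0]]
  ],
  "grip": 0
}}

```text
t: 9.23
tool_pos: [709.1, -11.9, 41.3]
ee_rot: [[-0.087, 0.996, 0.003], [0.996, 0.087, -0.001], [-0.001, 0.003, -1.0]]
force: [-2.3, -0.1, 6.5]
gripper_width: 38.9
gripper_force: 39.6
```

```bash
python3 plan.py _,_,145,_ 420.7,-186.3,145,_
```

```text
row [0.0, 0.0, -106.0, np.float64(-0.0)] len 0.0 -> cmd [707.7, -11.5, 144.8, 95.0]
row [-149.0, -301.0, 0.0, np.float64(-0.0)] len 336.0 -> cmd [420.8, -186.1, 144.8, 95.0]
```

>>> {"fn": "apply_moves", "kwargs": {
  "increments": [
    [[0,0,-20,0],[0,0,-50,0],[0,0,-80,0],[0,0,-106,0],[-15,-30,-106,0],[-30,-60,-106,0],[-46,-92,-106,0],[-62,-125,-106,0],[-78,-158,-106,0],[-94,-190,-106,0],[-110,-222,-106,0],[-125,-252,-106,0],[-138,-279,-106,0],[-146,-295,-106,0],[-149,-301,-106,0],[-149,-301,-106,0],[-149,-301,-106,0],[-149,-301,-106,0],[-149,-301,-106,0]]
  ]
}}

```text
t: 10.82
tool_pos: [421.7, -185.7, 144.9]
ee_rot: [[-0.088, 0.996, 0.0], [0.996, 0.088, 0.0], [0.0, 0.0, -1.0]]
force: [0.0, -0.5, -1.3]
gripper_width: 38.7
gripper_force: 40.7
```

```bash
python3 -c "
from h import *
snap('wrist','held2')" && python3 held.py held2
```

```text
cap z 185.01377960184354
cap 423.3 -186.0 18.8311710357666
slope [-0.04  -0.007]
113 415 [ 420.8 -186.5]
123 515 [ 421.2 -186.3]
133 627 [ 421.6 -186.3]
143 745 [ 422.1 -186.3]
153 918 [ 422.5 -186.3]
163 750 [ 423.  -187.2]
tcp [ 421.7 -185.7  144.9]
```

>>> {"fn": "apply_moves", "kwargs": {
  "increments": [
    [[0,0,0,0],[0,0.5,25,0],[0,0.5,45,0],[0,0.5,53,0],[0,0.5,60,0],[0,0.5,68,0],[0,0.5,76,0],[0,0.5,83,0],[0,0.5,88,0],[0,0.5,91,0],[0,0.5,92,0],[0,0.5,92,0]]
  ]
}}

```text
t: 11.87
tool_pos: [421.4, -186.4, 53.4]
ee_rot: [[-0.087, 0.996, -0.0], [0.996, 0.087, -0.0], [-0.0, -0.0, -1.0]]
force: [-1.3, 0.2, 1.6]
gripper_width: 38.4
gripper_force: 41.1
```

>>> {"fn": "apply_moves", "kwargs": {
  "increments": [
    [[0,0,0,0],[0,0,0,0],[0,0,0,0],[0,0,-15,0],[0,0,-45,0],[0,0,-80,0],[0,0,-120,0],[0,0,-150,0],[0,0,-180,0],[0,0,-180,0]]
  ],
  "grip": 62
}}

```text
t: 12.7
tool_pos: [424.3, -188.4, 240.0]
ee_rot: [[-0.087, 0.996, 0.01], [0.996, 0.087, -0.008], [-0.009, 0.009, -1.0]]
force: [0.6, -0.7, 0.6]
gripper_width: 61.7
gripper_force: 0.0
```

```bash
python3 - <<'E'
import json; p=json.load(open('cmd.json')); p[0]+=0.5; p[2]=144.8-92+180; json.dump(p,open('cmd.json','w')); print(p)
E
python3 plan.py 409,120,_,-20
```

```text
[421.3011081112194, -186.1489165367644, 232.8, 94.98982309966688]
row [306.0, 14.5, 0.0, np.float64(2.007)] len 306.0 -> cmd [409.1, 120.0, 232.8, -20.0]
```

```bash
python3 plan.py 421.3,-186.15,_,95 430,9,_,-20
```

```text
row [116.0, 283.5, 0.0, np.float64(-2.007)] len 306.0 -> cmd [421.2, -186.1, 232.8, 95.0]
row [193.5, 26.0, 0.0, np.float64(2.007)] len 195.0 -> cmd [430.2, 8.9, 232.8, -20.0]
```

>>> {"fn": "apply_moves", "kwargs": {
  "increments": [
    [[193.5,26,0,2.007],[193.5,26,0,2.007],[193.5,26,0,2.007],[193.5,26,0,2.007],[193.5,26,0,2.007],[193.5,26,0,2.007],[193.5,26,0,2.007],[193.5,26,0,2.007],[193.5,26,0,2.007],[193.5,26,0,2.007],[193.5,26,0,2.007],[193.5,26,0,2.007],[193.5,26,0,2.007],[193.5,26,0,2.007],[193.5,26,0,2.007],[193.5,26,0,2.007],[193.5,26,0,2.007],[193.5,26,0,2.007],[193.5,26,0,2.007]]
  ],
  "grip": 60
}}

```text
t: 14.28
tool_pos: [430.3, 8.9, 232.5]
ee_rot: [[0.941, -0.34, -0.0], [-0.34, -0.941, 0.0], [-0.0, -0.0, -1.0]]
force: [0.6, 0.8, -0.9]
gripper_width: 59.8
gripper_force: 0.0
```

Run:
```python
from h import *
im,d,s=snap('wrist','scoop1'); print(s['tool_pos'].round(1),s['ee_rot'].round(3).tolist(),s['joints'].round(2))
W=cloud('wrist',d,s); Z=W[...,2]
m=(Z>100)&(Z<145)&(np.hypot(W[...,0]-409,W[...,1]-16)<40)
t=m&(Z>np.nanpercentile(Z[m],60)); print('handle z',np.nanpercentile(Z[m],[5,50,95]).round(1))
m2=m&(Z>126); r=cv2.minAreaRect(W[m2][:,:2].astype(np.float32)); print('top',m2.sum(),r)
for a,b in((105,115),(115,125),(126,145)):
    q=m&(Z>a)&(Z<b); 
    if q.sum()>10: print(a,b,q.sum(),W[q].mean(0).round(1))
im2,d2,s2=snap('top','top2'); W=cloud('top',d2); Z=W[...,2]
m=(Z>30)&(Z<140)&(W[...,0]>380)&(W[...,0]<470)&(W[...,1]<-140)&(W[...,1]>-330)&(im2.min(2)>120)
t=(m&(Z>86)&(Z<98)).astype(np.uint8); n,l,st,ce=cv2.connectedComponentsWithStats(t)
for i in range(1,n): print(st[i,4],W[l==i].mean(0).round(1),cv2.minEnclosingCircle(W[l==i][:,:2].astype(np.float32)))
```

```text
[430.3   8.9 232.5] [[0.941, -0.34, -0.0], [-0.34, -0.941, 0.0], [-0.0, -0.0, -1.0]] [-0.26 -0.24  1.98  0.    1.4   1.66]
handle z [105.  135.3 137.9]
top 686 ((406.80950927734375, 15.574993133544922), (15.625795364379883, 23.07488441467285), 70.19302368164062)
105 115 109 [418.5  11.7 110.2]
115 125 119 [417.6  12.1 119.9]
126 145 686 [408.7  15.  135.4]
198 [ 429.2 -290.1   91.1] ((428.66986083984375, -290.2581787109375), 18.246671676635742)
204 [ 420.2 -184.6   91.3] ((420.3832702636719, -184.83970642089844), 18.357751846313477)
```

View pics/scoop1.png

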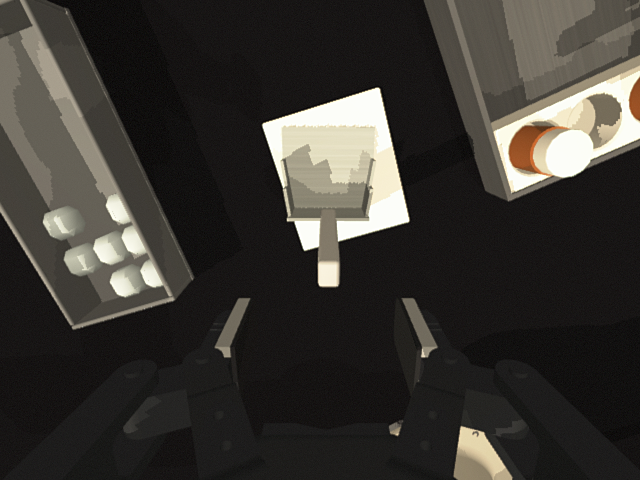

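Both vials are seated, with their caps at 91 mm. The picture shows the scoop upright on the mat, its handle top at (329,272), the mouth pointing away from the tool and the tool yaw matching. I'll grip the handle now.

```bash
python3 plan.py 408.2,15.5,_,_ _,_,89,_
```

```text
row [-23.0, 1.5, 0.0, np.float64(-0.0)] len 23.0 -> cmd [408.1, 15.4, 232.8, -20.0]
row [0.0, 0.0, 144.0, np.float64(-0.0)] len 0.0 -> cmd [408.1, 15.4, 88.8, -20.0]
```

>>> {"fn": "apply_moves", "kwargs": {
  "increments": [
    [[-23,1.5,0,0],[-23,1.5,0,0],[-23,1.5,30,0],[-23,1.5,60,0],[-23,1.5,90,0],[-23,1.5,115,0],[-23,1.5,132,0],[-23,1.5,140,0],[-23,1.5,144,0],[-23,1.5,144,0],[-23,1.5,144,0],[-23,1.5,144,0]]
  ]
}}

```text
t: 15.38
tool_pos: [409.5, 15.1, 90.2]
ee_rot: [[0.94, -0.342, 0.003], [-0.342, -0.94, -0.001], [0.003, -0.0, -1.0]]
force: [0.2, -0.1, 0.1]
gripper_width: 59.9
gripper_force: 0.0
```

>>> {"fn": "apply_moves", "kwargs": {
  "increments": [
    [[0,0,0,0],[0,0,0,0],[0,0,0,0],[0,0,0,0],[0,0,0,0],[0,0,0,0],[0,0,0,0]]
  ],
  "grip": 0,
  "squeeze": 110
}}

```text
t: 15.97
tool_pos: [408.6, 15.2, 89.3]
ee_rot: [[0.94, -0.342, 0.0], [-0.342, -0.94, -0.0], [0.001, 0.0, -1.0]]
force: [-1.8, -0.9, 5.7]
gripper_width: 14.9
gripper_force: 107.3
```

```bash
python3 -c "
from h import *
s=read_state();print(s['tool_pos'],s['force'],s['gripper_width'],s['gripper_force'])"
python3 plan.py _,_,180,_
```

```text
[408.58161747  15.21770777  89.27799587] [-1.75344091 -0.93906099  5.701529  ] 14.939006769530259 107.26794004440308
row [0.0, 0.0, -91.0, np.float64(-0.0)] len 0.0 -> cmd [408.1, 15.4, 179.8, -20.0]
```

```bash
python3 plan.py 530,120,_,79 650,229.4,_,177.6
```

```text
row [79.0, -140.0, 0.0, np.float64(-1.728)] len 161.0 -> cmd [530.2, 119.9, 179.8, 79.0]
row [130.5, 96.5, 0.0, np.float64(-1.721)] len 162.0 -> cmd [649.8, 229.6, 179.8, 177.6]
```

>>> {"fn": "apply_moves", "kwargs": {
  "increments": [
    [[0,0,-20,0],[0,0,-50,0],[0,0,-80,0],[0,0,-91,0],[0,0,-91,0]]
  ]
}}

```text
t: 16.38
tool_pos: [410.3, 14.9, 182.7]
ee_rot: [[0.94, -0.342, 0.006], [-0.342, -0.94, -0.001], [0.006, -0.001, -1.0]]
force: [-0.1, 0.7, -1.4]
gripper_width: 14.9
gripper_force: 107.5
```

>>> {"fn": "apply_moves", "kwargs": {
  "increments": [
    [[5,-9,0,-0.115],[10,-18,0,-0.23],[15,-28,0,-0.346],[21,-37,0,-0.46],[26,-47,0,-0.576],[32,-56,0,-0.69],[37,-65,0,-0.806],[42,-75,0,-0.92],[47,-84,0,-1.037],[53,-93,0,-1.15],[58,-103,0,-1.267],[63,-112,0,-1.382],[68,-121,0,-1.497],[74,-131,0,-1.613],[79,-140,0,-1.728],[79,-140,0,-1.728]]
  ]
}}

```text
t: 17.72
tool_pos: [530.1, 120.7, 177.5]
ee_rot: [[0.187, 0.982, -0.003], [0.982, -0.187, 0.0], [-0.0, -0.003, -1.0]]
force: [0.8, -0.2, -1.8]
gripper_width: 14.7
gripper_force: 107.5
```

>>> {"fn": "apply_moves", "kwargs": {
  "increments": [
    [[9,6,0,-0.115],[18,13,0,-0.23],[26,19,0,-0.346],[35,26,0,-0.46],[44,32,0,-0.576],[52,39,0,-0.69],[61,45,0,-0.806],[70,52,0,-0.92],[78,58,0,-1.037],[87,64,0,-1.15],[96,71,0,-1.267],[105,77,0,-1.382],[113,84,0,-1.497],[122,90,0,-1.613],[130.5,96.5,0,-1.721],[130.5,96.5,0,-1.721],[130.5,96.5,0,-1.721],[130.5,96.5,0,-1.721]]
  ]
}}

```text
t: 19.22
tool_pos: [649.2, 228.9, 178.7]
ee_rot: [[-0.999, 0.046, -0.002], [0.046, 0.999, -0.001], [0.002, -0.001, -1.0]]
force: [-0.5, -0.8, -1.2]
gripper_width: 14.7
gripper_force: 107.6
```

Run:
```python
from h import *
im,d,s=snap('wrist','pan1'); print(s['tool_pos'].round(1),s['ee_rot'].round(3).tolist(),s['joints'].round(2))
W=cloud('wrist',d,s); Z=W[...,2]; np.save('W.npy',W)
m=(Z>51)&(Z<58)&(W[...,0]>380)&(W[...,0]<560)&(W[...,1]>150)&(W[...,1]<320)
p=W[m]; 
# long walls: per-side line fits
for nm,q in (('left',p[(p[:,1]>275)&(p[:,0]>415)]),('right',p[(p[:,1]<195)&(p[:,0]>415)])):
    k=np.polyfit(q[:,0],q[:,1],1); print(nm,len(q),'yaw',np.degrees(np.arctan(k[0])).round(2),'y@540',np.polyval(k,540).round(1),'y@650',np.polyval(k,650).round(1), np.std(q[:,1]-np.polyval(k,q[:,0])).round(2))
q=p[(p[:,1]>200)&(p[:,1]<270)&(p[:,0]<415)]; print('near wall x',len(q),q[:,0].min().round(1),q[:,0].max().round(1),q[:,1].mean())
```

```text
[649.2 228.9 178.7] [[-0.999, 0.046, -0.002], [0.046, 0.999, -0.001], [0.002, -0.001, -1.0]] [ 0.16  0.49  1.29 -0.    1.36 -1.36]
left 785 yaw -2.02 y@540 288.9 y@650 285.0 1.5
right 863 yaw -2.95 y@540 178.3 y@650 172.6 1.47Traceback (most recent call last):
  File "<stdin>", line 9, in <module>
    return umr_minimum(a, axis, None, out, keepdims, initial, where)
ValueError: zero-size array to reduction operation minimum which has no identity
```

View pics/pan1.png

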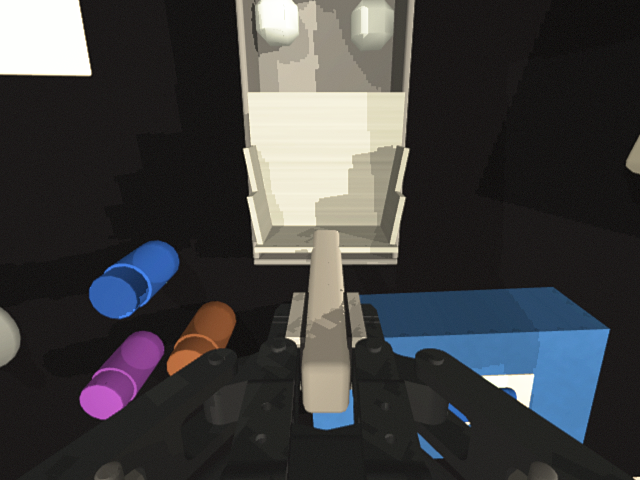

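Wrist picture: the scoop is level and aligned with the pan, its side walls between (247,150) and (405,150), with two ice lumps visible at (278,20) and (372,20). I'll check the blue box for clearance before lowering.

```bash
python3 - <<'E'
from h import *
z=np.load('pics/top0.npz'); im,d=z['im'],z['d']; W=cloud('top',d); Z=W[...,2]
b=(im[...,2]>im[...,0]+40)&(Z>15); b[:130]=0;b[205:]=0;b[:,:120]=0;b[:,240:]=0
print('box z',np.percentile(Z[b],[50,95]),'x',np.percentile(W[b][:,0],[1,99]),'y',np.percentile(W[b][:,1],[1,99]))
W=np.load('W.npy'); d=np.load('pics/pan1.npz')['d']
# scoop floor plane slope
Z=W[...,2]; r=Z[110:140,260:395]; print('scoop floor z front', np.median(r), 'rows', [round(float(np.median(Z[v,300:340])),1) for v in (98,120,150,180,210)])
E
python3 plan.py 650,229,91,177.5
```

```text
box z [75.06134513 86.08184044] x [735.33157091 864.8475876 ] y [212.22912778 449.72983951]
scoop floor z front nan rows [96.5, 96.7, 96.6, 96.4, 96.5]
row [0.0, -0.5, 89.0, np.float64(0.002)] len 0.0 -> cmd [649.8, 229.1, 90.8, 177.5]
```

>>> {"fn": "apply_moves", "kwargs": {
  "increments": [
    [[0,-0.5,25,0.002],[0,-0.5,50,0.002],[0,-0.5,70,0.002],[0,-0.5,80,0.002],[0,-0.5,85,0.002],[0,-0.5,88,0.002],[0,-0.5,89,0.002],[0,-0.5,89,0.002],[0,-0.5,89,0.002]]
  ]
}}

```text
t: 20.02
tool_pos: [651.0, 229.2, 92.4]
ee_rot: [[-0.999, 0.044, 0.002], [0.044, 0.999, 0.0], [-0.002, 0.001, -1.0]]
force: [0.3, 0.0, -0.8]
gripper_width: 14.6
gripper_force: 107.7
```

>>> {"fn": "apply_moves", "kwargs": {
  "increments": [
    [[5,0,0,0],[12,0,0,0],[20,0,0,0],[28,0,0,0],[36,0,0,0],[44,0,0,0],[52,0,0,0],[60,0,0,0],[68,0,0,0],[75,0,0,0],[82,0,0,0],[89,0,0,0],[95,0,0,0],[100,0,0,0],[105,0,0,0]]
  ]
}}

```text
t: 21.27
tool_pos: [544.6, 233.7, 90.8]
ee_rot: [[-0.999, 0.044, -0.0], [0.044, 0.999, 0.0], [0.0, 0.0, -1.0]]
force: [0.0, -0.3, -1.8]
gripper_width: 14.7
gripper_force: 107.5
```

>>> {"fn": "apply_moves", "kwargs": {
  "increments": [
    [[5,0,0,0],[10,0,0,0],[15,0,0,0],[20,0,0,0],[24,0,0,0],[28,0,0,0],[31,0,0,0],[34,0,0,0],[36,0,0,0],[38,0,0,0],[38,0,0,0],[38,0,0,0]]
  ]
}}

```text
t: 22.27
tool_pos: [517.0, 235.4, 97.3]
ee_rot: [[-0.999, 0.043, 0.024], [0.043, 0.999, 0.002], [-0.024, 0.003, -1.0]]
force: [17.1, -2.5, 6.6]
gripper_width: 14.6
gripper_force: 108.3
```

Run:
```python
from h import *
im,d,s=snap('wrist','pan2'); print(s['tool_pos'].round(1),s['force'].round(1),s['wrist_torque'].round(2))
```

```text
[517.  235.4  97.3] [17.1 -2.5  6.6] [-0.61 -3.31  0.27]
```

View pics/pan2.png

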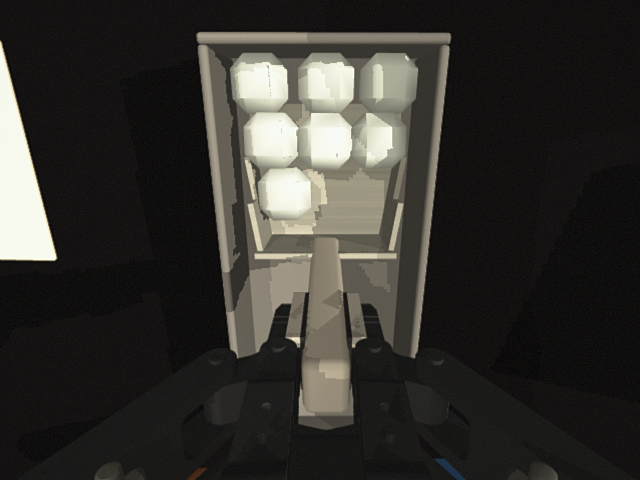

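The picture shows seven lumps caught: a front row of 3 at the near wall (row 82), a row of 3 wedged between the side walls (row 138), and one at the back (285,193). The right rear slot is empty, so I'll wiggle to let them settle.

>>> {"fn": "apply_moves", "kwargs": {
  "increments": [
    [[-12,0,0,0],[-14,4,0,0.04],[-10,4,0,0.05],[-4,4,0,0.05],[-4,-3,0,-0.05],[-8,-4,0,-0.05],[-4,-4,0,0.04],[0,-2,0,0.05],[-3,4,0,0.05],[-8,4,0,-0.04],[-3,4,0,-0.05],[0,0,0,-0.05],[-4,-4,0,0.05],[-4,4,0,0.05],[0,4,0,-0.05],[-3,-4,0,-0.05],[0,-4,0,0.05],[0,2,0,0.03],[0,0,0,0],[0,0,0,0]]
  ]
}}

```text
t: 23.98
tool_pos: [517.1, 236.5, 98.1]
ee_rot: [[-0.999, 0.043, 0.024], [0.043, 0.999, 0.004], [-0.024, 0.005, -1.0]]
force: [15.0, 1.0, 10.2]
gripper_width: 15.0
gripper_force: 109.4
```

Run:
```python
from h import *
im,d,s=snap('wrist','pan3'); print(s['tool_pos'].round(1),s['force'].round(1),s['wrist_torque'].round(2))
```

```text
[517.1 236.5  98.1] [15.   1.  10.2] [-0.03 -2.78  0.29]
```

View pics/pan3.png

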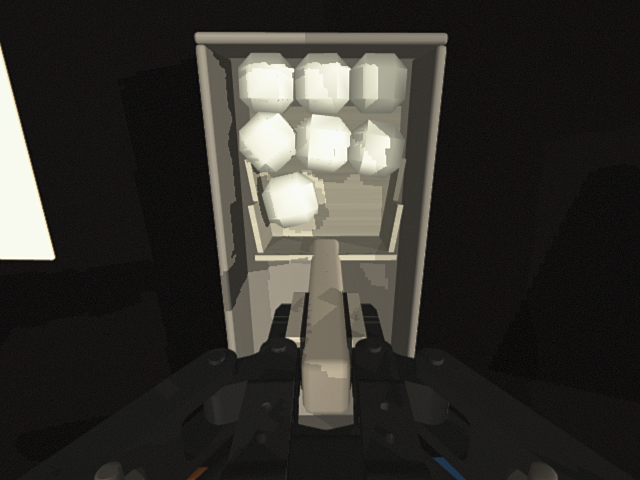

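They're still wedged. I'll back off slowly so the front row drops off the lip, carry four lumps on this trip, and fetch the rest on a second.

>>> {"fn": "apply_moves", "kwargs": {
  "increments": [
    [[-6,-1,0,0],[-11,-1,0,0],[-13,-1,0,0],[-15,-1,0,0],[-17,-1,0,0],[-19,-1,0,0],[-21,-1,0,0],[-23,-1,0,0],[-25,-1,0,0],[-27,-1,0,0],[-29,-1,0,0],[-31,-1,0,0],[-33,-1,0,0],[-35,-1,0,0],[-37,-1,0,0],[-39,-1,0,0],[-40,-1,0,0],[-40,-1,0,0],[-40,-1,0,0]]
  ]
}}

```text
t: 25.62
tool_pos: [546.0, 232.6, 90.9]
ee_rot: [[-0.999, 0.044, -0.003], [0.044, 0.999, -0.0], [0.003, -0.0, -1.0]]
force: [-3.9, 0.1, 6.6]
gripper_width: 14.7
gripper_force: 108.7
```

```bash
cat > ice.py <<'E'
from h import *
import sys
im,d,s=snap('wrist',sys.argv[1]); tp=s['tool_pos']; print(tp.round(1),s['ee_rot'].ravel().round(3)[[2,5,6,7]],s['force'].round(1))
W=cloud('wrist',d,s); Z=W[...,2]; R=s['ee_rot']
# ice: bright, by local top maxima; report in scoop coords (x fwd from lip, y)
L=(W-tp)@R; sx=L[...,0]-55.5-42; sy=L[...,1]   # relative to lip (neg = behind lip)
c=cv2.imread('pics/%s.png'%sys.argv[1]); cv2.imwrite('pics/%s_c.png'%sys.argv[1],cv2.resize(c[20:300,180:470],(700,676)[0:2]) if 0 else c)
lo=float(sys.argv[2])
g=(Z>lo)&(Z<lo+14)&(im.min(2)>90)&(sx>-83)&(sx<90)&(abs(sy)<56)
h,xe,ye=np.histogram2d(sx[g],sy[g],bins=[np.arange(-84,72,6),np.arange(-54,60,6)])
for i in range(len(h)-1,-1,-1): print('%4d '%xe[i],''.join('#' if v>12 else '+' if v>3 else '.' for v in h[i]))
E
python3 ice.py pan4 26
```

```text
[546.  232.6  90.9] [-0.003 -0.     0.003 -0.   ] [-3.9  0.1  6.6]
  60  ..................
  54  ..................
  48  ..................
  42  ..................
  36  ++###############.
  30  #################.
  24  #################.
  18  #################.
  12  #.####.####.####..
   6  #.................
   0  #.................
  -6  #..+..............
 -12  #+####.####.......
 -18  ################..
 -24  #################.
 -30  #################.
 -36  #################.
 -42  ##########+######.
 -48  ########.....+#+#.
 -54  ########.......##.
 -60  #.#######......#+.
 -66  #.#######.........
 -72  #.######..........
 -78  #.##.+............
 -84  #..#...+###.......
```

View pics/pan4.png

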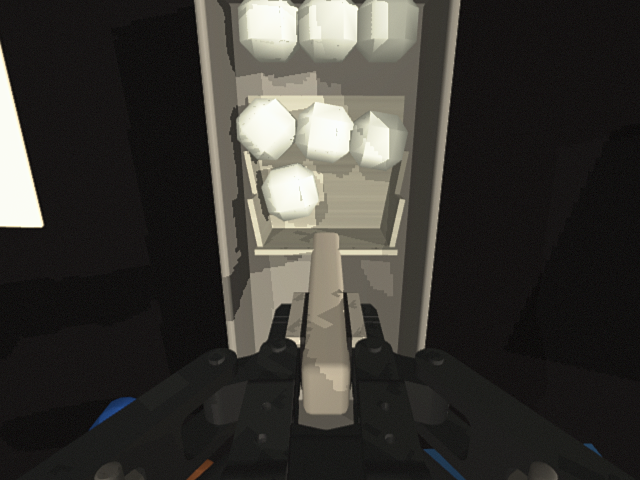

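The front row of 3 stays in the pan (row 30), and four lumps sit on the scoop floor, at least 25 mm behind the lip. I'll plan a gentle minimum-jerk carry.

```bash
cat > smooth.py <<'E'
# smooth.py n x,y,z,yaw : min-jerk rows over n periods, split in calls of 20 (rows relative to each call's start)
import sys,json,numpy as np
p0=np.array(json.load(open('cmd.json'))); n=int(sys.argv[1])
t=np.array([p0[i] if v=='_' else float(v) for i,v in enumerate(sys.argv[2].split(','))])
s=np.arange(1,n+1)/n; s=10*s**3-15*s**4+6*s**5
b=p0.copy()
for k in range(0,n,20):
    a=np.radians(b[3]); X=np.array([np.cos(a),np.sin(a)]);Y=np.array([np.sin(a),-np.cos(a)]); rows=[]
    for u in s[k:k+20]:
        q=p0+(t-p0)*u; d=q[:2]-b[:2]; rows.append([round(float(d@X)*2)/2,round(float(d@Y)*2)/2,round(float(b[2]-q[2])*2)/2,round(float(-np.radians(q[3]-b[3])),3)])
    print(str(rows).replace('.0,',',')); r=rows[-1]
    b=np.array([*(b[:2]+X*r[0]+Y*r[1]),b[2]-r[2],b[3]-np.degrees(r[3])])
json.dump(b.tolist(),open('cmd.json','w')); print('cmd',b.round(1).tolist())
E
python3 - <<'E'
import json,numpy as np; p=json.load(open('cmd.json')); a=np.radians(p[3])
p[0]+=103*np.cos(a)-1*np.sin(a); p[1]+=103*np.sin(a)+1*np.cos(a); json.dump(p,open('cmd.json','w')); print(p)
E
python3 smooth.py 14 _,_,165,_; python3 smooth.py 60 577,-225.5,165,185
```

```text
[np.float64(546.8795545559097), np.float64(232.5924050715865), 90.80000000000001, 177.4957455985054]
[[0, 0, 0, -0.0], [0, 0, -1.5, -0.0], [0, 0, -5, -0.0], [0, 0, -10.5, -0.0], [0, 0, -18.5, -0.0], [0, 0, -27.5, -0.0], [0, 0, -37, -0.0], [0, 0, -47, -0.0], [0, 0, -56, -0.0], [0, 0, -63.5, -0.0], [0, 0, -69, -0.0], [0, 0, -72.5, -0.0], [0, 0, -74, -0.0], [0, 0, -74, -0.0]]
cmd [546.9, 232.6, 164.8, 177.5]
[[0, 0, 0, -0.0], [0, 0, 0, -0.0], [0, -0.5, 0, -0.0], [0, -1, 0, -0.0], [-0.5, -2.5, 0, -0.001], [-0.5, -4, 0, -0.001], [-0.5, -6, 0, -0.002], [-1, -9, 0, -0.003], [-1.5, -12, 0, -0.003], [-2, -16, 0, -0.005], [-2.5, -21, 0, -0.006], [-3, -26.5, 0, -0.008], [-3.5, -32.5, 0, -0.009], [-4.5, -39.5, 0, -0.011], [-5, -47, 0, -0.014], [-6, -55.5, 0, -0.016], [-7, -64.5, 0, -0.019], [-8, -74.5, 0, -0.021], [-9.5, -85, 0, -0.024], [-10.5, -96, 0, -0.027]]
[[-1, -11.5, 0, -0.004], [-2, -23.5, 0, -0.007], [-3, -36, 0, -0.011], [-4, -49, 0, -0.015], [-5, -62.5, 0, -0.018], [-6.5, -76, 0, -0.022], [-7.5, -90, 0, -0.026], [-8.5, -104, 0, -0.03], [-10, -118, 0, -0.034], [-11, -132.5, 0, -0.038], [-12, -147, 0, -0.043], [-13.5, -161, 0, -0.047], [-14.5, -175, 0, -0.051], [-15.5, -189, 0, -0.055], [-17, -202.5, 0, -0.059], [-18, -216, 0, -0.062], [-19, -229, 0, -0.066], [-20, -241.5, 0, -0.07], [-21, -253.5, 0, -0.073], [-22, -265.5, 0, -0.076]]
[[0, -11, 0, -0.004], [0, -21, 0, -0.007], [0, -31, 0, -0.009], [0, -40, 0, -0.012], [-0.5, -48.5, 0, -0.014], [-0.5, -56.5, 0, -0.017], [-0.5, -63.5, 0, -0.019], [-0.5, -69.5, 0, -0.02], [-0.5, -75, 0, -0.022], [-0.5, -80, 0, -0.023], [-0.5, -84, 0, -0.024], [-0.5, -87.5, 0, -0.025], [-0.5, -90, 0, -0.026], [-0.5, -92, 0, -0.027], [-0.5, -94, 0, -0.027], [-0.5, -95, 0, -0.028], [-0.5, -95.5, 0, -0.028], [-0.5, -96, 0, -0.028], [-0.5, -96, 0, -0.028], [-0.5, -96, 0, -0.028]]
cmd [576.9, -225.4, 164.8, 185.0]
```

>>> {"fn": "apply_moves", "kwargs": {
  "increments": [
    [[0,0,0,0],[0,0,-1.5,0],[0,0,-5,0],[0,0,-10.5,0],[0,0,-18.5,0],[0,0,-27.5,0],[0,0,-37,0],[0,0,-47,0],[0,0,-56,0],[0,0,-63.5,0],[0,0,-69,0],[0,0,-72.5,0],[0,0,-74,0],[0,0,-74,0],[0,0,-74,0]]
  ]
}}

```text
t: 26.92
tool_pos: [546.8, 232.5, 164.3]
ee_rot: [[-0.999, 0.044, -0.001], [0.044, 0.999, -0.0], [0.001, -0.0, -1.0]]
force: [-0.2, -0.0, -1.9]
gripper_width: 14.6
gripper_force: 107.9
```

```bash
python3 ice.py lift1 100
```

```text
[546.8 232.5 164.3] [-0.001 -0.     0.001 -0.   ] [-0.2 -0.  -1.9]
  60  ..................
  54  ..................
  48  ..................
  42  ..................
  36  ..................
  30  ..................
  24  ..................
  18  ..................
  12  ..................
   6  ..................
   0  ..................
  -6  ..................
 -12  ..###+.###+.......
 -18  .##########+####..
 -24  .################.
 -30  .################.
 -36  .################.
 -42  .####..##########.
 -48  .#######....+##+#.
 -54  .#######.......##.
 -60  ..#######......##.
 -66  ..#######.........
 -72  ..######..........
 -78  ..#++#+...........
 -84  ...#....##+.......
```

Four lumps are lifted and stable. Now the slow carry.

>>> {"fn": "apply_moves", "kwargs": {
  "increments": [
    [[0,0,0,0],[0,0,0,0],[0,-0.5,0,0],[0,-1,0,0],[-0.5,-2.5,0,-0.001],[-0.5,-4,0,-0.001],[-0.5,-6,0,-0.002],[-1,-9,0,-0.003],[-1.5,-12,0,-0.003],[-2,-16,0,-0.005],[-2.5,-21,0,-0.006],[-3,-26.5,0,-0.008],[-3.5,-32.5,0,-0.009],[-4.5,-39.5,0,-0.011],[-5,-47,0,-0.014],[-6,-55.5,0,-0.016],[-7,-64.5,0,-0.019],[-8,-74.5,0,-0.021],[-9.5,-85,0,-0.024],[-10.5,-96,0,-0.027]]
  ]
}}

```text
t: 28.63
tool_pos: [553.5, 135.1, 164.8]
ee_rot: [[-1.0, 0.017, 0.0], [0.017, 1.0, -0.0], [-0.0, -0.0, -1.0]]
force: [-0.3, 0.0, -1.5]
gripper_width: 14.7
gripper_force: 107.9
```

>>> {"fn": "apply_moves", "kwargs": {
  "increments": [
    [[-1,-11.5,0,-0.004],[-2,-23.5,0,-0.007],[-3,-36,0,-0.011],[-4,-49,0,-0.015],[-5,-62.5,0,-0.018],[-6.5,-76,0,-0.022],[-7.5,-90,0,-0.026],[-8.5,-104,0,-0.03],[-10,-118,0,-0.034],[-11,-132.5,0,-0.038],[-12,-147,0,-0.043],[-13.5,-161,0,-0.047],[-14.5,-175,0,-0.051],[-15.5,-189,0,-0.055],[-17,-202.5,0,-0.059],[-18,-216,0,-0.062],[-19,-229,0,-0.066],[-20,-241.5,0,-0.07],[-21,-253.5,0,-0.073],[-22,-265.5,0,-0.076]]
  ]
}}

```text
t: 30.3
tool_pos: [570.9, -130.9, 164.8]
ee_rot: [[-0.998, -0.059, 0.0], [-0.059, 0.998, 0.0], [-0.0, 0.0, -1.0]]
force: [1.3, 1.0, -2.5]
gripper_width: 14.5
gripper_force: 107.9
```

>>> {"fn": "apply_moves", "kwargs": {
  "increments": [
    [[0,-11,0,-0.004],[0,-21,0,-0.007],[0,-31,0,-0.009],[0,-40,0,-0.012],[-0.5,-48.5,0,-0.014],[-0.5,-56.5,0,-0.017],[-0.5,-63.5,0,-0.019],[-0.5,-69.5,0,-0.02],[-0.5,-75,0,-0.022],[-0.5,-80,0,-0.023],[-0.5,-84,0,-0.024],[-0.5,-87.5,0,-0.025],[-0.5,-90,0,-0.026],[-0.5,-92,0,-0.027],[-0.5,-94,0,-0.027],[-0.5,-95,0,-0.028],[-0.5,-95.5,0,-0.028],[-0.5,-96,0,-0.028],[-0.5,-96,0,-0.028],[-0.5,-96,0,-0.028]]
  ]
}}

```text
t: 31.97
tool_pos: [577.1, -225.3, 164.8]
ee_rot: [[-0.996, -0.087, -0.0], [-0.087, 0.996, 0.0], [0.0, 0.0, -1.0]]
force: [-0.3, -0.0, -2.1]
gripper_width: 14.9
gripper_force: 107.9
```

```bash
python3 ice.py carry1 100
```

```text
[ 577.1 -225.3  164.8] [-0.  0.  0.  0.] [-0.3 -0.  -2.1]
  60  ..................
  54  ..................
  48  ..................
  42  ..................
  36  ..................
  30  ..................
  24  ..................
  18  ..................
  12  ..................
   6  ..................
   0  ..................
  -6  ..................
 -12  ..###+.####.......
 -18  .###############..
 -24  +################.
 -30  .################.
 -36  .################.
 -42  .####..##########.
 -48  .#######....###+#.
 -54  .#######.......##.
 -60  .+#######......##.
 -66  ..#######.........
 -72  ..######..........
 -78  ..#++#+...........
 -84  ...#....##+.......
```

View pics/carry1.png

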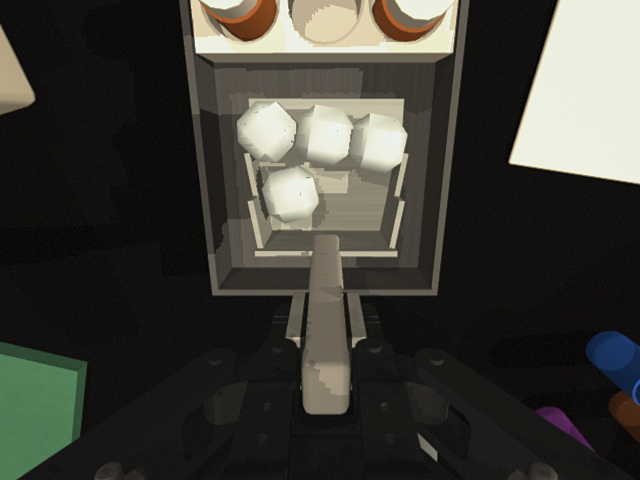

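Nothing slipped: the scoop is over the trough with its lip 30 mm short of the block, and both vials are in place. Next I'll lower slightly and snatch the scoop back so the ice drops off.

>>> {"fn": "apply_moves", "kwargs": {
  "increments": [
    [[0,0,2,0],[0,0,6,0],[0,0,11,0],[0,0,16,0],[0,0,20,0],[0,0,22,0],[0,0,22,0],[0,0,22,0],[-41,0,22,0],[-82,0,22,0],[-115,0,22,0],[-115,0,22,0],[-115,0,22,0],[-115,0,22,0],[-115,0,22,0]]
  ]
}}

```text
t: 33.27
tool_pos: [691.0, -215.7, 143.3]
ee_rot: [[-0.996, -0.087, -0.0], [-0.087, 0.996, -0.0], [0.0, -0.0, -1.0]]
force: [0.1, -0.0, -0.7]
gripper_width: 14.7
gripper_force: 107.8
```

```bash
python3 - <<'E'
import json,numpy as np; p=json.load(open('cmd.json')); a=np.radians(p[3])
p[0]-=115*np.cos(a); p[1]-=115*np.sin(a); p[2]-=22; json.dump(p,open('cmd.json','w')); print(np.round(p,1))
E
python3 ice.py dump1 75
```

```text
[ 691.5 -215.4  142.8  185. ]
[ 691.  -215.7  143.3] [-0. -0.  0. -0.] [ 0.1 -0.  -0.7]
  60  ..................
  54  ..................
  48  ..................
  42  ..................
  36  ..................
  30  ..................
  24  ..................
  18  ..................
  12  ..................
   6  ..................
   0  ..................
  -6  ..................
 -12  ..................
 -18  ..................
 -24  ....####..........
 -30  ...#####..........
 -36  .#.######.......#.
 -42  .########.......#.
 -48  .#######+......+#.
 -54  .##.###........##.
 -60  .+#............##.
 -66  ..#............#..
 -72  ..#............#..
 -78  ..#+...........#..
 -84  ...#....##+....#..
```

View pics/dump1.png

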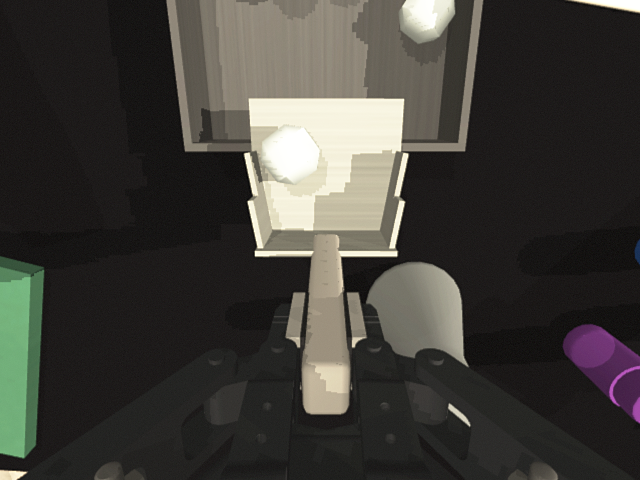

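Three lumps dropped and one is still on the scoop at (290,153). I'll return gently and snatch again.

>>> {"fn": "apply_moves", "kwargs": {
  "increments": [
    [[0,0,0,0],[1,0,0,0],[3,0,0,0],[7,0,0,0],[12,0,0,0],[19,0,0,0],[27,0,0,0],[36,0,0,0],[46,0,0,0],[57,0,0,0],[68,0,0,0],[78,0,0,0],[88,0,0,0],[96,0,0,0],[103,0,0,0],[108,0,0,0],[112,0,0,0],[114,0,0,0],[115,0,0,0],[115,0,0,0]]
  ]
}}

```text
t: 34.98
tool_pos: [577.1, -225.5, 142.8]
ee_rot: [[-0.996, -0.087, 0.0], [-0.087, 0.996, -0.0], [-0.0, -0.0, -1.0]]
force: [-0.3, 0.4, -1.3]
gripper_width: 14.9
gripper_force: 107.8
```

>>> {"fn": "apply_moves", "kwargs": {
  "increments": [
    [[0,0,0,0],[-41,0,0,0],[-82,0,0,0],[-115,0,0,0],[-115,0,0,0],[-115,0,0,0],[-115,0,0,0],[-115,0,0,0]]
  ]
}}

```text
t: 35.65
tool_pos: [691.0, -215.6, 143.0]
ee_rot: [[-0.996, -0.087, -0.0], [-0.087, 0.996, -0.0], [0.0, -0.0, -1.0]]
force: [-0.0, -0.7, -1.6]
gripper_width: 14.7
gripper_force: 107.8
```

```bash
python3 ice.py dump2 75
python3 - <<'E'
from h import *
im,d,s=snap('top','top3'); W=cloud('top',d); Z=W[...,2]
x=W[...,0]-511;y=W[...,1]+230;a=np.radians(5.1);cx=x*np.cos(a)+y*np.sin(a);cy=-x*np.sin(a)+y*np.cos(a)
g=(Z>14)&(Z<60)&(cx>-52)&(cx<112)&(abs(cy)<82)&(im.min(2)>110)
n,l,st,ce=cv2.connectedComponentsWithStats(g.astype(np.uint8))
for i in range(1,n):
    if st[i,4]>30: print(st[i,4],ce[i].round(0),cx[l==i].mean().round(0),cy[l==i].mean().round(0),np.nanmax(Z[l==i]).round(0))
E
python3 smooth.py 30 577,-120,165,185; python3 smooth.py 30 650,229.1,165,177.5
```

```text
[ 691.  -215.6  143. ] [-0. -0.  0. -0.] [-0.  -0.7 -1.6]
  60  ..................
  54  ..................
  48  ..................
  42  ..................
  36  ..................
  30  ..................
  24  ..................
  18  ..................
  12  ..................
   6  ..................
   0  ..................
  -6  ..................
 -12  ..................
 -18  ..................
 -24  ..................
 -30  ..................
 -36  .#..............#.
 -42  .##.............#.
 -48  .##............##.
 -54  .##............##.
 -60  .+#............##.
 -66  ..#............+..
 -72  ..#............#..
 -78  ..#+...........+..
 -84  ...#....##+....+..
104 [423. 278.] 7.0 -25.0 43.0
[[0, 0, 0, 0.0], [0.5, 0.5, 0, 0.0], [1, 1, 0, 0.0], [2, 2, -0.5, 0.0], [4, 3.5, -1, 0.0], [6, 6, -1.5, 0.0], [9, 9, -2, 0.0], [13, 13, -2.5, 0.0], [17, 17, -3.5, 0.0], [22, 22, -4.5, 0.0], [27.5, 27.5, -6, 0.0], [33.5, 33.5, -7, 0.0], [40, 39.5, -8.5, 0.0], [46.5, 46, -9.5, 0.0], [53, 52.5, -11, 0.0], [59.5, 59, -12.5, 0.0], [66, 65.5, -14, 0.0], [72, 71.5, -15, 0.0], [78, 77.5, -16
[... 280 characters left out ...]
, 0, 0, 0.0], [-0.5, 1, 0, 0.0], [-1, 3, 0, 0.001], [-2, 6.5, 0, 0.003], [-3.5, 12, 0, 0.005], [-6, 20, 0, 0.008], [-9, 29.5, 0, 0.011], [-12.5, 41.5, 0, 0.016], [-17, 55.5, 0, 0.021], [-21.5, 71.5, 0, 0.027], [-27, 89.5, 0, 0.034], [-32.5, 108.5, 0, 0.042], [-38.5, 128.5, 0, 0.049], [-45, 149.5, 0, 0.057], [-51.5, 170.5, 0, 0.065], [-58, 192, 0, 0.074], [-64, 213, 0, 0.082], [-70.5, 233, 0, 0.089], [-76, 252, 0, 0.097], [-81.5, 270, 0, 0.103]]
[[-3, 16, 0, 0.007], [-6, 30.5, 0, 0.012], [-8, 43, 0, 0.017], [-10, 53, 0, 0.02], [-11.5, 61, 0, 0.023], [-12.5, 66.5, 0, 0.025], [-13.5, 70, 0, 0.027], [-14, 72.5, 0, 0.028], [-14, 73, 0, 0.028], [-14, 73, 0, 0.028]]
cmd [650.0, 228.9, 164.8, 177.5]
```

The scoop is empty. Back to the pan for the remaining three.

>>> {"fn": "apply_moves", "kwargs": {
  "increments": [
    [[15,15,-5,0],[40,40,-12,0],[66,66,-18,0],[92,92,-22,0],[105.5,105,-22,0],[105.5,105,-22,0],[105.5,105,-22,0]]
  ]
}}

```text
t: 36.33
tool_pos: [576.8, -119.8, 165.6]
ee_rot: [[-0.996, -0.087, 0.001], [-0.087, 0.996, -0.001], [-0.001, -0.001, -1.0]]
force: [0.3, -0.5, -2.1]
gripper_width: 14.8
gripper_force: 108.0
```

>>> {"fn": "apply_moves", "kwargs": {
  "increments": [
    [[-5,15,0,0.005],[-14,45,0,0.018],[-24,80,0,0.03],[-35,115,0,0.045],[-45,150,0,0.057],[-56,185,0,0.07],[-66,220,0,0.085],[-77,255,0,0.098],[-87,288,0,0.11],[-95,315,0,0.12],[-100,333,0,0.128],[-103,341,0,0.131],[-103,341,0,0.131],[-103,341,0,0.131],[-103,341,0,0.131]]
  ]
}}

```text
t: 37.58
tool_pos: [650.7, 227.0, 164.7]
ee_rot: [[-0.999, 0.045, -0.0], [0.045, 0.999, -0.001], [0.0, -0.001, -1.0]]
force: [0.5, -0.4, -1.2]
gripper_width: 14.9
gripper_force: 108.0
```

Run:
```python
from h import *
s=read_state(); print(s['tool_pos'].round(1),np.degrees(np.arctan2(s['ee_rot'][1,0],s['ee_rot'][0,0])))
im,d,s=snap('top','top4'); W=cloud('top',d); Z=W[...,2]
def comp(cx0,cy0,yaw,xr,yr,zr):
    x=W[...,0]-cx0;y=W[...,1]-cy0;a=np.radians(yaw);cx=x*np.cos(a)+y*np.sin(a);cy=-x*np.sin(a)+y*np.cos(a)
    g=(Z>zr[0])&(Z<zr[1])&(cx>xr[0])&(cx<xr[1])&(cy>yr[0])&(cy<yr[1])&(im.min(2)>110)
    n,l,st,ce=cv2.connectedComponentsWithStats(g.astype(np.uint8))
    for i in range(1,n):
        if st[i,4]>15: print(st[i,4],ce[i].round(0),'xy',cx[l==i].mean().round(0),cy[l==i].mean().round(0),'z',np.nanmax(Z[l==i]).round(0))
print('trough'); comp(511,-230,5.1,(-53,113),(-83,83),(14,80))
print('pan'); comp(540,235,-2.4,(-133,0),(-51,51),(14,50))
```

```text
[650.7 227.  164.7] 177.40857935842973
trough
145 [398. 243.] xy 96.0 24.0 z 40.0
131 [384. 271.] xy 34.0 66.0 z 42.0
300 [415. 280.] xy 5.0 -5.0 z 43.0
pan
130 [227. 324.] xy -120.0 -30.0 z 40.0
```

All four lumps lie in the trough. Now the second scoop.

>>> {"fn": "apply_moves", "kwargs": {
  "increments": [
    [[0,0.5,0,0],[0,0.5,20,0],[0,0.5,40,0],[0,0.5,58,0],[0,0.5,68,0],[0,0.5,72,0],[0,0.5,74,0],[0,0.5,74,0],[0,0.5,74,0],[0,0.5,74,0]]
  ]
}}

```text
t: 38.47
tool_pos: [651.1, 229.3, 92.2]
ee_rot: [[-0.999, 0.044, 0.002], [0.044, 0.999, 0.0], [-0.002, 0.0, -1.0]]
force: [-1.5, -0.8, 2.0]
gripper_width: 15.0
gripper_force: 108.5
```

>>> {"fn": "apply_moves", "kwargs": {
  "increments": [
    [[5,0,0,0],[12,0,0,0],[20,0,0,0],[30,0,0,0],[40,0,0,0],[50,0,0,0],[60,0,0,0],[70,0,0,0],[80,0,0,0],[88,0,0,0],[95,0,0,0],[101,0,0,0],[106,0,0,0],[111,0,0,0],[116,0,0,0],[121,0,0,0],[126,0,0,0],[131,0,0,0],[135,0,0,0],[138,0,0,0]]
  ]
}}

```text
t: 40.13
tool_pos: [515.3, 235.7, 93.3]
ee_rot: [[-0.999, 0.044, 0.009], [0.044, 0.999, 0.001], [-0.009, 0.002, -1.0]]
force: [0.9, -0.3, 2.9]
gripper_width: 14.8
gripper_force: 108.3
```

>>> {"fn": "apply_moves", "kwargs": {
  "increments": [
    [[3,0,0,0],[5,0,0,0],[7,0,0,0],[9,0,0,0],[9,0,0,0],[9,0,0,0]]
  ]
}}

```text
t: 40.63
tool_pos: [505.2, 236.1, 92.7]
ee_rot: [[-0.999, 0.044, 0.005], [0.044, 0.999, 0.001], [-0.005, 0.001, -1.0]]
force: [3.2, 1.3, 7.2]
gripper_width: 14.7
gripper_force: 109.1
```

```bash
python3 ice.py pan5 26
```

```text
[505.2 236.1  92.7] [ 0.005  0.001 -0.005  0.001] [3.2 1.3 7.2]
  60  ..................
  54  ..................
  48  ..................
  42  ..................
  36  ..................
  30  ..................
  24  ..................
  18  ..................
  12  ..................
   6  ..................
   0  ..####.####.####..
  -6  #################.
 -12  #################.
 -18  #################.
 -24  #################.
 -30  #.####.####.####..
 -36  ##..............#.
 -42  ###.............#.
 -48  ###............+#.
 -54  ###............##.
 -60  #.#............##.
 -66  #.#...............
 -72  #.#...............
 -78  +.#+..............
 -84  +..#....##+.......
```

View pics/pan5.png

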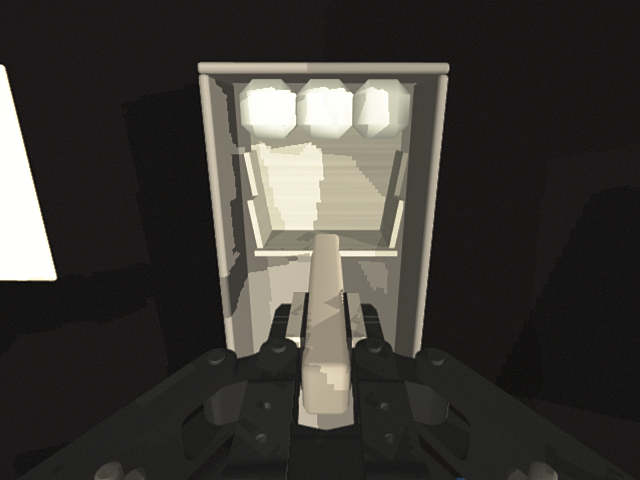

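All three remaining lumps are on the scoop floor, at (269,108), (325,108) and (380,108), with centres about 15 mm behind the lip. I'll lift gently.

>>> {"fn": "apply_moves", "kwargs": {
  "increments": [
    [[-1,0,-0.5,0],[-2,0,-1.5,0],[-2,0,-3,0],[-2,0,-5.5,0],[-2,0,-9,0],[-2,0,-13,0],[-2,0,-18,0],[-2,0,-24,0],[-2,0,-30,0],[-2,0,-37,0],[-2,0,-44,0],[-2,0,-51,0],[-2,0,-57,0],[-2,0,-63,0],[-2,0,-67,0],[-2,0,-70,0],[-2,0,-72.5,0],[-2,0,-74,0],[-2,0,-74,0]]
  ]
}}

```text
t: 42.27
tool_pos: [505.5, 235.5, 165.0]
ee_rot: [[-0.999, 0.044, 0.0], [0.044, 0.999, 0.0], [-0.0, 0.0, -1.0]]
force: [0.4, 0.0, -2.7]
gripper_width: 14.4
gripper_force: 107.9
```

```bash
python3 ice.py lift2 100
python3 - <<'E'
from h import *
import json; s=read_state(); p=s['tool_pos']; json.dump([float(p[0]),float(p[1]),164.8,177.5],open('cmd.json','w'))
E
python3 smooth.py 74 577,-225.5,165,185
```

```text
[505.5 235.5 165. ] [ 0.  0. -0.  0.] [ 0.4  0.  -2.7]
  60  ..................
  54  ..................
  48  ..................
  42  ..................
  36  ..................
  30  ..................
  24  ..................
  18  ..................
  12  ..................
   6  ..................
   0  ..####.####.####..
  -6  .################.
 -12  .################.
 -18  .################.
 -24  .################.
 -30  ..####.####.####..
 -36  .#..............#.
 -42  .##.............#.
 -48  .##............+#.
 -54  .##............##.
 -60  ..#............##.
 -66  ..#...............
 -72  ..#...............
 -78  ..#+..............
 -84  ...#....##+.......
[[0, 0, 0, -0.0], [0, 0, 0, -0.0], [0, -0.5, 0, -0.0], [0, -0.5, 0, -0.0], [-0.5, -1.5, 0, -0.0], [-0.5, -2, 0, -0.001], [-0.5, -3.5, 0, -0.001], [-1, -5, 0, -0.001], [-1.5, -7, 0, -0.002], [-2, -9, 0, -0.003], [-2.5, -12, 0, -0.003], [-3, -15, 0, -0.004], [-4, -18.5, 0, -0.005], [-4.5, -23, 0, -0.007], [-5.5, -27.5, 0, -0.008], [-6.5, -32.5, 0, -0.009], [-7.5, -38, 0, -0.011], [-9, -44, 0, -0.013], [-10, -50.5, 0, -
[... 696 characters left out ...]
2], [-10.5, -86.5, 0, -0.025], [-12, -96, 0, -0.028], [-13, -105.5, 0, -0.03], [-14, -114, 0, -0.033], [-15, -122.5, 0, -0.035], [-16, -130.5, 0, -0.037], [-17, -138, 0, -0.039], [-18, -145, 0, -0.041], [-18.5, -152, 0, -0.043], [-19.5, -158, 0, -0.045], [-20, -163.5, 0, -0.047], [-21, -168.5, 0, -0.048], [-21.5, -173.5, 0, -0.049]]
[[0, -4, 0, -0.002], [-0.5, -7.5, 0, -0.003], [-0.5, -11, 0, -0.004], [-1, -14, 0, -0.004], [-1, -16, 0, -0.005], [-1, -18, 0, -0.006], [-1.5, -19.5, 0, -0.006], [-1.5, -21, 0, -0.006], [-1.5, -22, 0, -0.007], [-1.5, -22.5, 0, -0.007], [-1.5, -23, 0, -0.007], [-1.5, -23, 0, -0.007], [-1.5, -23, 0, -0.007], [-1.5, -23, 0, -0.007]]
cmd [576.9, -225.4, 164.8, 185.0]
```

>>> {"fn": "apply_moves", "kwargs": {
  "increments": [
    [[0,0,0,0],[0,0,0,0],[0,-0.5,0,0],[0,-0.5,0,0],[-0.5,-1.5,0,0],[-0.5,-2,0,-0.001],[-0.5,-3.5,0,-0.001],[-1,-5,0,-0.001],[-1.5,-7,0,-0.002],[-2,-9,0,-0.003],[-2.5,-12,0,-0.003],[-3,-15,0,-0.004],[-4,-18.5,0,-0.005],[-4.5,-23,0,-0.007],[-5.5,-27.5,0,-0.008],[-6.5,-32.5,0,-0.009],[-7.5,-38,0,-0.011],[-9,-44,0,-0.013],[-10,-50.5,0,-0.014],[-11.5,-57.5,0,-0.016]]
  ]
}}

```text
t: 43.98
tool_pos: [514.5, 176.9, 164.8]
ee_rot: [[-1.0, 0.028, -0.0], [0.028, 1.0, -0.0], [0.0, -0.0, -1.0]]
force: [-0.4, -0.2, -2.6]
gripper_width: 14.7
gripper_force: 107.9
```

>>> {"fn": "apply_moves", "kwargs": {
  "increments": [
    [[-1.5,-7.5,0,-0.003],[-3,-15.5,0,-0.005],[-4.5,-24,0,-0.007],[-6,-32.5,0,-0.01],[-7.5,-41.5,0,-0.012],[-9.5,-51,0,-0.015],[-11,-61,0,-0.018],[-13,-71,0,-0.021],[-15,-81.5,0,-0.024],[-17,-92.5,0,-0.027],[-19,-103,0,-0.03],[-21,-114.5,0,-0.033],[-23,-125.5,0,-0.036],[-25,-137,0,-0.04],[-27.5,-148.5,0,-0.043],[-29.5,-160,0,-0.046],[-31.5,-172,0,-0.049],[-33.5,-183.5,0,-0.053],[-36,-195,0,-0.056],[-38,-206.5,0,-0.059]]
  ]
}}

```text
t: 45.65
tool_pos: [546.9, -31.1, 164.8]
ee_rot: [[-1.0, -0.031, 0.0], [-0.031, 1.0, -0.0], [-0.0, -0.0, -1.0]]
force: [-0.5, -0.4, -2.4]
gripper_width: 14.7
gripper_force: 107.9
```

>>> {"fn": "apply_moves", "kwargs": {
  "increments": [
    [[-1.5,-11.5,0,-0.004],[-3,-23,0,-0.007],[-4,-34,0,-0.01],[-5.5,-45,0,-0.013],[-7,-56,0,-0.016],[-8,-66.5,0,-0.019],[-9.5,-76.5,0,-0.022],[-10.5,-86.5,0,-0.025],[-12,-96,0,-0.028],[-13,-105.5,0,-0.03],[-14,-114,0,-0.033],[-15,-122.5,0,-0.035],[-16,-130.5,0,-0.037],[-17,-138,0,-0.039],[-18,-145,0,-0.041],[-18.5,-152,0,-0.043],[-19.5,-158,0,-0.045],[-20,-163.5,0,-0.047],[-21,-168.5,0,-0.048],[-21.5,-173.5,0,-0.049]]
  ]
}}

```text
t: 47.32
tool_pos: [573.7, -203.0, 164.8]
ee_rot: [[-0.997, -0.08, -0.0], [-0.08, 0.997, 0.0], [-0.0, 0.0, -1.0]]
force: [-0.5, 0.2, -2.6]
gripper_width: 14.7
gripper_force: 107.9
```

>>> {"fn": "apply_moves", "kwargs": {
  "increments": [
    [[0,-4,0,-0.002],[-0.5,-7.5,0,-0.003],[-0.5,-11,0,-0.004],[-1,-14,0,-0.004],[-1,-16,0,-0.005],[-1,-18,0,-0.006],[-1.5,-19.5,0,-0.006],[-1.5,-21,0,-0.006],[-1.5,-22,0,-0.007],[-1.5,-22.5,0,-0.007],[-1.5,-23,0,-0.007],[-1.5,-23,0,-0.007],[-1.5,-23,0,-0.007],[-1.5,-23,0,-0.007]]
  ]
}}

```text
t: 48.48
tool_pos: [576.9, -225.3, 164.8]
ee_rot: [[-0.996, -0.087, -0.0], [-0.087, 0.996, 0.0], [0.0, 0.0, -1.0]]
force: [-0.0, -0.1, -1.5]
gripper_width: 14.7
gripper_force: 107.9
```

```bash
python3 ice.py carry2 100
```

```text
[ 576.9 -225.3  164.8] [-0.  0.  0.  0.] [-0.  -0.1 -1.5]
  60  ..................
  54  ..................
  48  ..................
  42  ..................
  36  ..................
  30  ..................
  24  ..................
  18  ..................
  12  ..................
   6  ..................
   0  ..####.####.####..
  -6  .################.
 -12  .################.
 -18  .################.
 -24  .################.
 -30  ..####.####.####..
 -36  .#..............#.
 -42  .##.............#.
 -48  .##............+#.
 -54  .##............##.
 -60  .+#............##.
 -66  ..#...............
 -72  ..#...............
 -78  ..#+..............
 -84  ..+#....##........
```

Nothing moved during the carry. I'll shift the drop spot about 68 mm further back, where the trough is empty, and then snatch.

>>> {"fn": "apply_moves", "kwargs": {
  "increments": [
    [[0,0,0,0],[-0.5,0,0,0],[-2,0,0.5,0],[-4,0,1.5,0],[-7,0,2.5,0],[-11,0,3.5,0],[-16,0,5,0],[-21.5,0,7,0],[-27.5,0,9,0],[-34,0,11,0],[-40.5,0,13,0],[-46.5,0,15,0],[-52,0,17,0],[-57,0,18.5,0],[-61,0,20,0],[-64,0,21,0],[-66,0,21.5,0],[-67.5,0,22,0],[-68,0,22,0],[-68,0,22,0]]
  ]
}}

```text
t: 50.2
tool_pos: [644.7, -219.5, 142.9]
ee_rot: [[-0.996, -0.087, -0.0], [-0.087, 0.996, -0.0], [0.0, -0.0, -1.0]]
force: [0.5, -0.1, -1.9]
gripper_width: 14.4
gripper_force: 107.9
```

>>> {"fn": "apply_moves", "kwargs": {
  "increments": [
    [[0,0,0,0],[-41,0,0,0],[-80,0,0,0],[-80,0,0,0],[-80,0,0,0],[-80,0,0,0],[-80,0,0,0]]
  ]
}}

```text
t: 50.78
tool_pos: [723.8, -212.9, 143.6]
ee_rot: [[-0.996, -0.087, 0.0], [-0.087, 0.996, -0.0], [-0.0, -0.0, -1.0]]
force: [-0.5, 0.1, -0.9]
gripper_width: 14.7
gripper_force: 108.4
```

```bash
python3 - <<'E'
import json,numpy as np; p=json.load(open('cmd.json')); a=np.radians(p[3])
p[0]-=148*np.cos(a); p[1]-=148*np.sin(a); p[2]-=22; json.dump(p,open('cmd.json','w')); print(np.round(p,1))
E
python3 ice.py dump3 75
```

```text
[ 724.4 -212.5  142.8  185. ]
[ 723.8 -212.9  143.6] [ 0. -0. -0. -0.] [-0.5  0.1 -0.9]
  60  ..................
  54  ..................
  48  ..................
  42  ..................
  36  ..................
  30  ..................
  24  ..................
  18  ..................
  12  ..................
   6  ..................
   0  ..................
  -6  ..................
 -12  ..................
 -18  ..................
 -24  ..................
 -30  ..................
 -36  .#..............#.
 -42  .##.............#.
 -48  .##............##.
 -54  .##............##.
 -60  .+#............##.
 -66  ..#...............
 -72  ..#............#..
 -78  ..#+...........+..
 -84  ...#....##+....+..
```

View pics/dump3.png

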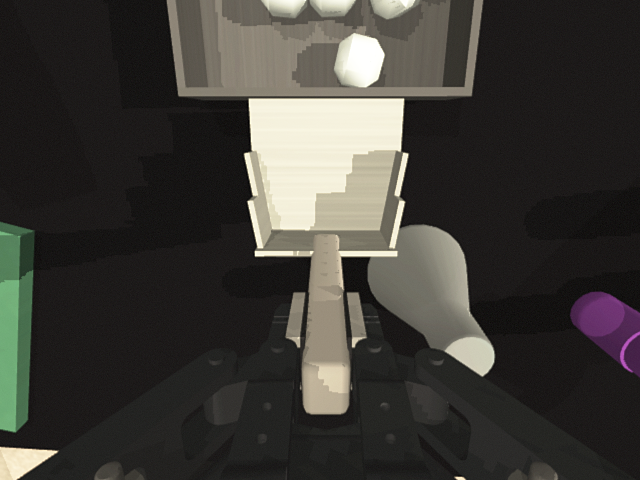

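The scoop is empty and the flask stands undisturbed at (430,290). Next I'll locate the mat and check the trough from above as the arm leaves.

```bash
python3 - <<'E'
from h import *
z=np.load('pics/top4.npz'); im,d=z['im'],z['d']; W=cloud('top',d)
m=(im.min(2)>150)&(W[...,2]<9)&(W[...,2]>0); m[:265]=0;m[350:]=0;m[:,280:][:,80:]=0;m[:,:280]=0
r=cv2.minAreaRect(W[m][:,:2].astype(np.float32)); print(m.sum(),r)
E
python3 plan.py 600,-150,180,185 513,-7,150,180
```

```text
2449 ((452.56927490234375, -10.490528106689453), (119.29142761230469, 138.97727966308594), 86.50359344482422)
row [118.5, 73.0, -37.0, np.float64(0.0)] len 139.0 -> cmd [600.0, -150.1, 179.8, 185.0]
row [74.0, 150.0, 30.0, np.float64(0.087)] len 167.0 -> cmd [513.1, -7.2, 149.8, 180.0]
```

>>> {"fn": "apply_moves", "kwargs": {
  "increments": [
    [[5,3,-10,0],[30,18,-25,0],[60,36,-37,0],[90,55,-37,0],[118.5,73,-37,0],[118.5,73,-37,0],[118.5,73,-37,0]]
  ]
}}

```text
t: 51.42
tool_pos: [597.6, -148.9, 180.3]
ee_rot: [[-0.996, -0.087, -0.001], [-0.087, 0.996, 0.0], [0.001, 0.0, -1.0]]
force: [0.1, 0.6, -1.2]
gripper_width: 15.1
gripper_force: 108.3
```

>>> {"fn": "apply_moves", "kwargs": {
  "increments": [
    [[12,22,0,0.02],[28,50,0,0.035],[44,80,5,0.055],[58,106,12,0.07],[70,128,20,0.08],[78,142,27,0.087],[80,146,30,0.087],[80,146,55,0.087],[80,146,70,0.087],[80,146,80,0.087],[80,146,85,0.087],[80,146,88,0.087],[80,146,89,0.087],[80,146,90,0.087],[80,146,90,0.087],[80,146,90,0.087]]
  ]
}}

```text
t: 52.75
tool_pos: [508.8, -12.2, 91.3]
ee_rot: [[-1.0, -0.0, 0.003], [-0.0, 1.0, -0.001], [-0.003, -0.001, -1.0]]
force: [0.6, -1.2, 4.5]
gripper_width: 14.8
gripper_force: 108.9
```

```bash
python3 -c "
from h import *
s=read_state();print(s['tool_pos'].round(2),s['force'].round(1))"
```

```text
[508.77 -12.21  91.26] [ 0.6 -1.2  4.5]
```

>>> {"fn": "apply_moves", "kwargs": {
  "increments": [
    [[0,0,0.5,0],[0,0,0.5,0],[0,0,0.5,0],[0,0,0.5,0]]
  ]
}}

```text
t: 53.08
tool_pos: [509.0, -12.2, 91.0]
ee_rot: [[-1.0, -0.0, 0.003], [-0.0, 1.0, -0.001], [-0.003, -0.001, -1.0]]
force: [1.2, -1.2, 7.1]
gripper_width: 14.7
gripper_force: 109.3
```

>>> {"fn": "apply_moves", "kwargs": {
  "increments": [
    [[0,0,0,0],[0,0,0,0],[0,0,0,0],[0,0,0,0],[0,0,0,0],[0,0,-10,0],[0,0,-30,0],[0,0,-60,0],[0,0,-90,0],[0,0,-120,0],[0,0,-150,0],[0,0,-180,0],[0,0,-180,0]]
  ],
  "grip": 50,
  "squeeze": 30
}}

```text
t: 54.17
tool_pos: [510.7, -12.4, 277.4]
ee_rot: [[-1.0, -0.0, 0.012], [-0.0, 1.0, -0.003], [-0.012, -0.003, -1.0]]
force: [0.2, -0.1, 0.4]
gripper_width: 50.2
gripper_force: 0.0
```

>>> {"fn": "apply_moves", "kwargs": {
  "increments": [
    [[-30,20,0,0],[-60,50,0,0],[-90,85,0,0],[-120,120,0,0],[-140,150,0,0],[-150,170,0,0],[-150,170,0,0],[-150,170,0,0],[-150,170,0,0]]
  ]
}}

```text
t: 54.92
tool_pos: [657.2, 157.9, 269.3]
ee_rot: [[-1.0, -0.0, -0.0], [-0.0, 1.0, -0.001], [0.0, -0.001, -1.0]]
force: [-0.0, -1.0, -0.4]
gripper_width: 49.9
gripper_force: 0.0
```

Run:
```python
from h import *
s=read_state(); print(s['t'],s['tool_pos'].round(1))
im,d,s=snap('top','top5'); W=cloud('top',d); Z=W[...,2]
def comp(nm,cx0,cy0,yaw,xr,yr,zr):
    x=W[...,0]-cx0;y=W[...,1]-cy0;a=np.radians(yaw);cx=x*np.cos(a)+y*np.sin(a);cy=-x*np.sin(a)+y*np.cos(a)
    g=(Z>zr[0])&(Z<zr[1])&(cx>xr[0])&(cx<xr[1])&(cy>yr[0])&(cy<yr[1])&(im.min(2)>110)
    n,l,st,ce=cv2.connectedComponentsWithStats(g.astype(np.uint8)); print(nm)
    for i in range(1,n):
        if st[i,4]>15: print(st[i,4],ce[i].round(0),'xy',cx[l==i].mean().round(0),cy[l==i].mean().round(0),'z',np.nanmax(Z[l==i]).round(0))
comp('trough',511,-230,5.1,(-53,113),(-83,83),(14,80))
comp('vials',511,-230,5.1,(-118,-53),(-85,85),(86,100))
comp('pan',540,235,-2.4,(-133,133),(-51,51),(14,50))
c=im[200:345,180:470]; cv2.imwrite('pics/final.png',cv2.resize(c[:,:,::-1],(800,400),interpolation=cv2.INTER_CUBIC))
```

```text
54.9167 [657.2 157.9 269.3]
trough
143 [398. 243.] xy 96.0 24.0 z 40.0
288 [414. 260.] xy 53.0 -9.0 z 43.0
281 [387. 267.] xy 43.0 56.0 z 43.0
301 [415. 280.] xy 5.0 -5.0 z 42.0
vials
207 [445. 316.] xy -87.0 -52.0 z 99.0
203 [398. 319.] xy -82.0 53.0 z 99.0
pan
```

View pics/final.png

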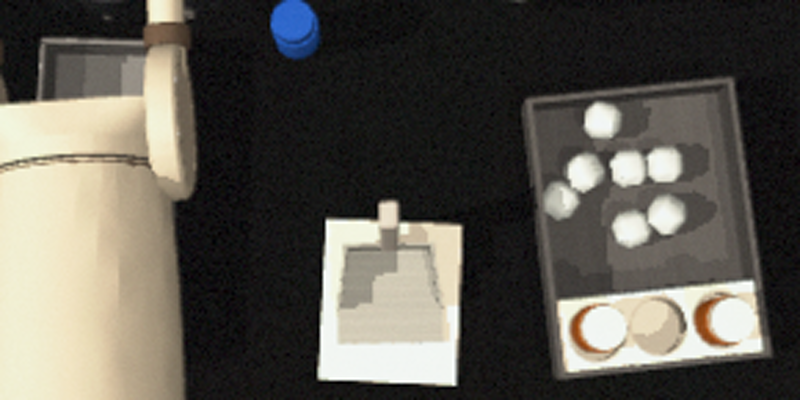

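The trough holds all seven lumps ((602,119), (585,172), (629,167), (665,164), (561,200), (631,228), (666,214)). Both vials are seated, at (604,328) and (725,320), and the scoop stands on the mat at (392,290). The arm is clear, so I'll hand in.

```bash
python3 -c "
from h import *
print(job_done())"
```

```text
the job is handed in; nothing more can be done
None
```

I handed in the job at about 55 s: by my last overhead check, both vials stand in wells, all seven ice lumps are in the trough, the scoop is back on its mat and the flask is untouched. The hand-in returned no verdict.

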